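Build a bench-magnifier lens stack and bring up its inspection light

ROBOT

A 6-joint arm with a two-finger parallel gripper is mounted at the origin on the work surface. World frame = base frame: x ahead of the robot, y to its left, z up, the work surface at z = 0. Lengths are in mm, angles in rad, forces in N, time in s.
With the tool pointing down it reaches from about 350 to 875 mm from the base axis. Payload 4.2 kg.
Tool frame: the origin (TCP) lies on the mounting face of the last link; the fingertips stand 173 mm ahead of it and the grasp point (between the pads) lies 155 mm ahead of it (tcp_to_grasp is the distance from the TCP to the grasp point, in mm); z points along the fingers, y is the direction in which the jaws open and shut (so a half turn about z gives the same grasp; the last joint's range is limited). The gripper opens to 85 mm and grips with 20 to 120 N. Pads are 22 mm wide; open, the fingers measure 114 mm over their backs; the gripper's body (76 mm by 85 mm) begins 54 mm behind the grasp point. The pads swing forward as they close: fully open they stand 13 mm farther back than shut.
Start: joints at [1.4, 0.385, 0.008, 0, -1.194, -0.259], TCP at [260.397, 568.149, 404.712] pointing down, gripper open.
Joint ranges: [-3.14, 3.14], [-1.21, 2.06], [-1.07, 1.41], [-3.16, 2.05], [-2.99, -0.16], [-3.1, 3.1]. Speed limits (rad/s): [2.79, 2.79, 3.14, 3.14, 3.14, 3.14].

INTERFACE

Orientations are given as a unit quaternion [x, y, z, w].
In Python, from bench import * gives the robot as it stands. The module is installed in compiled form; this text tells all that it offers.
- The arm moves only by the tool apply_moves, never from a script. Its arguments are lists of equal length, an entry for each row: "fingers": the closure, from 0 (fully open) to 1 (shut); "dp": the shift along the world's x, y, z in cm, a list of three; "yaw": the turn about the world's z in degrees. A call has 1 to 10 rows; each row is the pose to reach, as a shift and turn from the pose measured when the call began; what a row does not reach only later rows make up. A row lasts 1/10 s, in which the tool goes at most 50 mm and 8.59 degrees, less where a joint would pass 70% of its speed; a pose out of reach is approached as far as the arm can. A call with a gripper value outside its range is refused whole. The fingers move at their own pace and stop on an object; the grip force is fixed at half the most. Time passes only in rows, so rows that repeat a pose let the fingers close. It gives the time, the measured TCP pose, the force and the opening at its end, in the units of the state.
- read_state(): the state, without advancing time (a new reading comes with each control period).
- get_image(name): name is "scene" or "side" or "wrist"; returns a dict with "color" (480x640x3 uint8, blue, green, red), "mtx" (3x3 intrinsics, pixels), "camera_from_world" (4x4, takes a point from world to camera coordinates); the wrist camera has in their place "tool_from_camera" (4x4, takes a point from camera to tool coordinates, whose origin is the TCP and whose axes are the flange's). Camera axes: x right, y down, z forward; pixel columns grow to the right and rows downward; lengths in mm; the calibration is good to about 2 mm. A picture is of the moment at which its call begins: read the wrist's pose just before it. There is no depth.
- job_done(): hands the job in, once; it reports no verdict.
The state is a dict: "clock": time; "joints": joint angles; "joint_vel": joint speeds; "joint_efforts": joint torques, N m; "position": TCP position; "ee_rot": TCP orientation; "contact_force": force on the tool from outside, world axes, zero at the start; "wrist_torque": the same for the moment, N m; "gripper_width": finger opening in mm.
Only numpy, scipy, OpenCV 4.12 (cv2) and the standard library are available. Lean on these libraries where they do the work, as an engineer would, in place of code of your own. Each camera call takes 0.05 s, during which the arm holds its last target. There are 200 camera calls.

TASK

On the jeweller's bench, take the red dust cap off the lens holder and stand it upright on the blue felt pad; then build the magnifier stack flat between the holder's posts in this order: every brass spacer that is out on the bench, then the glass lens blank, then the black retaining ring on top. Only when the stack is complete, slide the orange lamp dimmer along its track until it stands level with the green mark, and leave the gem scoop, hammer, jar and bench block where they are.

Things in the scene. Friction and masses are not known exactly. Their poses are not given: they have to be found in the camera images.
- holder: Lens-stack holder, fixed: dark base plate 86 x 86 x 10 mm, a white round seat 48 mm across with its top 18 mm above the bench, and four steel posts 8 mm thick at x, y = +-25.5 mm of its own frame, round tops 72 mm above the bench, leaving a 64 mm circle free for the 60 mm parts. Its +-x and +-y sides are open (43 mm between posts) for the fingers. Origin: centre of its underside.
- seat (a point): Centre of the top of the holder's white seat, on the stack axis, where the first spacer's underside rests (18 mm above the bench); axes as the holder's.
- cap: Red dust cap, at the start lying on the holder's four post tops: a foot 48 mm across and 8 mm high, above it a plate 80 mm across and 5 mm thick, above that a black round grip knob 22 mm across and 25 mm high (38 mm in all). Origin at the centre of the foot's underside, z up along the knob. About 90 g.
- pad: Round blue felt pad, 110 mm across, 1 mm thick (it offers no resistance: what is set on it rests on the bench surface), the place for the dust cap. Fixed; origin at its centre, on the bench.
- spacer1: Brass spacer ring, 60 mm outside, 40 mm bore, 8 mm high, 70 g; all spacers are alike and there may be two to four of them (None at the start if absent); lies flat on the bench; origin at the centre of its underside, z up; round, so its yaw does not matter.
- spacer2: Brass spacer ring, 60 mm outside, 40 mm bore, 8 mm high, 70 g; all spacers are alike and there may be two to four of them (None at the start if absent); lies flat on the bench; origin at the centre of its underside, z up; round, so its yaw does not matter.
- spacer3: Brass spacer ring, 60 mm outside, 40 mm bore, 8 mm high, 70 g; all spacers are alike and there may be two to four of them (None at the start if absent); lies flat on the bench; origin at the centre of its underside, z up; round, so its yaw does not matter.
- spacer4: Brass spacer ring, 60 mm outside, 40 mm bore, 8 mm high, 70 g; all spacers are alike and there may be two to four of them (None at the start if absent); lies flat on the bench; origin at the centre of its underside, z up; round, so its yaw does not matter.
- lens: Lens blank: a solid pale-blue glass disc 60 mm across, 10 mm high, about 70 g; lies flat on the bench; origin at the centre of its underside, z up; round, so its yaw does not matter.
- ring: Black retaining ring with two small bright marks, 60 mm outside, 40 mm bore, 8 mm high, about 50 g; lies flat on the bench; origin at the centre of its underside, z up; round, so its yaw does not matter.
- dimmer (a joint): Travel of the orange dimmer grip along its track: 0 to 0.12 m, growing towards the track's own +y; it is 0.06 m when the grip is at the middle of the track. It stays where it is left; about 1.5 N friction.
- dimmer_top (a point): Centre of the top of the orange dimmer grip, a block 28 mm (across the track) x 20 mm (along it) x 40 mm high; this point is 54 mm above the bench and the block's foot 14 mm above it.
- dimmer_base: Fixed grey dimmer track, 40 mm wide (its x), 170 mm long (its y), 14 mm high; origin at the centre of its underside, the grip runs along its y axis.
- mark: Green target mark, a fixed block 14 x 6 x 14 mm standing 30 mm from the track's centre line, on its +x side (away from the robot); axes as the track's. Level with it means that the grip's centre is at the mark's position along the track's y. Origin at the centre of its underside.
- scoop: Aluminium gem scoop with stones, 90 x 70 x 22 mm, bystander: leave alone. Origin at the centre of its underside.
- hammer: Bench hammer 200 mm long lying beyond the work, bystander: leave alone.
- jar: Amber glass jar 48 mm across, 60 mm high, beyond the dimmer, bystander: leave alone.
- benchblock: Steel bench block 90 x 90 x 20 mm, beyond the dimmer, bystander: leave alone.
There are look-alikes about, which are no part of the job. There is more than one size of the cap; the job needs the middle-sized. Several things have the shape of the dimmer_base; the one meant has the colours described above.

How it is judged:
By the outcome, as a careful person would: the job done as asked, in the order asked, and still so for the second after the job is handed in, with the robot touching nothing.
Of spacer1, spacer2, spacer3, spacer4 only 2 to 4 are there at a start; the rules pass over those that are not, and their reading is None.
At some moment in a run one of spacer1, spacer2, spacer3, spacer4, lens, ring may be knocked a few centimetres aside while the robot is not near it.
It also fails if it takes over 210 s, if anything falls off the work surface, if the arm or the gripper's body presses on something with over 40 N, if the wrist force passes 120 N, or if a joint passes its speed limit or range.

## Working session

There is one attempt and no reset: what is moved stays moved. The work goes in short steps, Python scripts to look and compute and a tool call to move; the robot and the scene stay as the last step left them, time stands still between calls to the robot, and variables do not carry over. Pictures are saved under pics/ and viewed, about 12 in all and at most 16, crops included, and the job is handed in when it is done.

Besides the shell and the picture viewer there is one more tool, called as a command line: name --pt "numbers of a row" for each row, then --argument value for the rest. apply_moves: Moves the arm, as the interface text tells. Its arguments: {"type":"object","properties":{"fingers":{"type":"array","items":{"type":"number"}},"dp":{"type":"array","items":{"type":"array","items":{"type":"number"}}},"yaw":{"type":"array","items":{"type":"number"}}},"required":["fingers","dp","yaw"]}

```bash
mkdir -p pics; cat > h.py <<'E'
from bench import *
import numpy as np, cv2
from scipy.spatial.transform import Rotation as R
def grab(name):
    s=read_state(); im=get_image(name)
    if name=="wrist":
        T=np.eye(4);T[:3,:3]=R.from_quat(s["ee_rot"]).as_matrix();T[:3,3]=s["position"]
        W=T@im["tool_from_camera"]
    else: W=np.linalg.inv(im["camera_from_world"])
    return im["color"],im["mtx"],W,s
def ray(px,K,W,z):
    d=W[:3,:3]@np.linalg.inv(K)@[px[0],px[1],1]; o=W[:3,3]
    return o+d*(z-o[2])/d[2]
def proj(p,K,W):
    c=np.linalg.inv(W)@[*p,1]; q=K@c[:3]; return q[:2]/q[2]
E
python3 - <<'E'
from h import *
for n in ("scene","side"):
    c,K,W,s=grab(n); cv2.imwrite(f"pics/{n}0.png",c); np.savez(f"{n}0.npz",K=K,W=W)
    print(n,W[:3,3].round(),W[:3,2].round(2))
c,K,W,s=grab("wrist"); cv2.imwrite("pics/wrist0.png",c)
print(W[:3,3].round(),s)
E
```

```text
scene [1412. -336. 1035.] [-0.62  0.3  -0.73]
side [289. 693. 858.] [ 0.28 -0.6  -0.75]
[331. 536. 373.] {'clock': 0.1, 'joints': array([ 1.39957788e+00,  3.85525896e-01,  6.76629732e-03, -4.31054259e-04,
       -1.19402716e+00, -2.58598988e-01]), 'joint_vel': array([ 1.89699807e-05, -1.70255612e-03,  1.65028945e-03,  3.53827963e-03,
       -4.41898810e-04, -6.66609627e-04]), 'joint_efforts': array([-1.08444419e-03, -3.93319917e+01,  1.88928813e+01,  4.19802412e+00,
       -2.59875800e-03,  7.87309716e-06]), 'position': array([260.33594617, 568.00892932, 403.70479208]), 'ee_rot': array([ 9.76978406e-01, -2.13335801e-01, -1.56672066e-04,  1.00301562e-03]), 'contact_force': array([-0.47128043, -0.61684138,  0.22045538]), 'wrist_torque': array([ 0.03313329,  0.02982149, -0.06780717]), 'gripper_width': 85.31966422472983}
```

View pics/scene0.png

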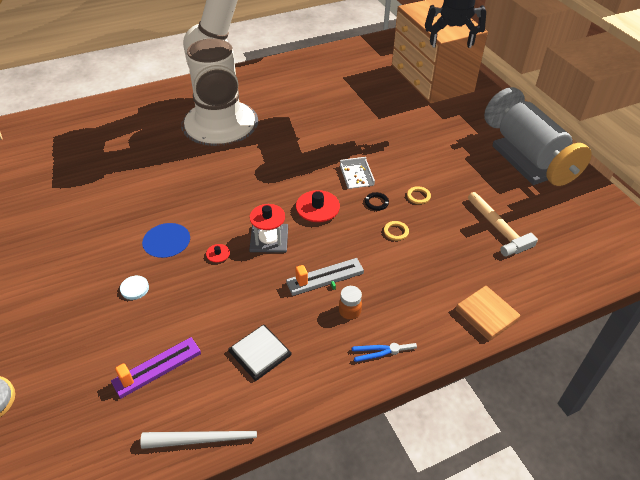

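View pics/side0.png

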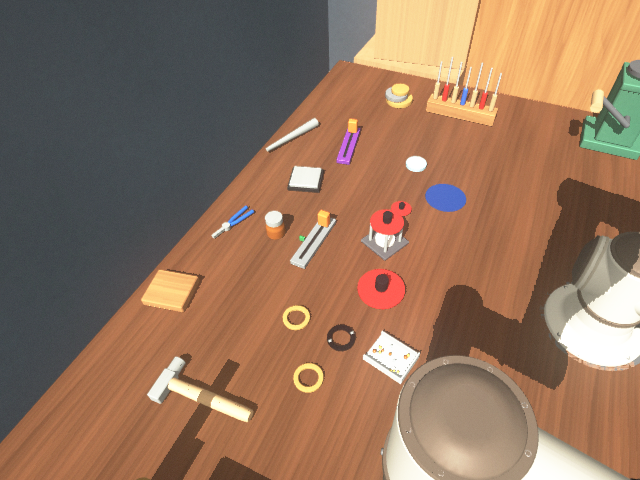

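Scene view: there are three red caps. The one on the holder (267,215) is middle-sized, with a small one at (217,253) and a large one at (318,207) lying on the bench. The grey track is at (325,276) and the purple look-alike at (157,367). Brass rings are at (418,195) and (397,231), the black ring at (376,201), a pale disc at (134,288) and the blue pad at (166,240). An odd tin with yellow sits at (0,395), which is (399,97) in the side view. I'll measure these and crop the doubtful ones.

```bash
cat > meas.py <<'E'
from h import *
def blobs(c,m,amin=60):
    n,l,st,ce=cv2.connectedComponentsWithStats(m.astype(np.uint8))
    return [(i,st[i],ce[i],l==i) for i in range(1,n) if st[i,4]>amin]
def hsvm(c,lo,hi): return cv2.inRange(cv2.cvtColor(c,cv2.COLOR_BGR2HSV),np.array(lo),np.array(hi))>0
def ground(mask,K,W,z):
    cs,_=cv2.findContours(mask.astype(np.uint8),cv2.RETR_EXTERNAL,cv2.CHAIN_APPROX_NONE)
    ct=max(cs,key=len)[:,0]
    g=np.array([ray(p,K,W,z)[:2] for p in ct],np.float32)
    (cx,cy),(a,b),t=cv2.minAreaRect(g)
    return round(cx,1),round(cy,1),round(a,1),round(b,1),round(t,1)
E
python3 - <<'E'
from meas import *
spec={"yellow":((18,90,110),(33,255,255),8),"blue":((105,150,60),(125,255,255),1),"red":((0,200,90),(4,255,255),10),"orange":((8,200,150),(17,255,255),54),
"white":((0,0,185),(179,40,255),10),"green":((50,120,40),(75,255,255),14),"black":((0,0,0),(179,255,32),8),"grey":((0,0,90),(179,35,180),14)}
for n in("scene","side"):
    c=cv2.imread(f"pics/{n}0.png");d=np.load(f"{n}0.npz");K,W=d["K"],d["W"]
    for k,(lo,hi,z) in spec.items():
        for i,st,ce,m in blobs(c,hsvm(c,lo,hi),40):
            g=ground(m,K,W,z)
            if 300<g[0]<900 and abs(g[1])<600 and max(g[2:4])<250: print(n,k,ce.round(),st[4],g)
c=cv2.imread("pics/scene0.png");s=cv2.imread("pics/side0.png")
f=lambda im,x,y,w,h:cv2.resize(im[y:y+h,x:x+w],(400,300),interpolation=cv2.INTER_CUBIC)
cv2.imwrite("pics/crop1.png",np.vstack([np.hstack([f(c,200,170,120,90),f(c,270,230,120,90)]),np.hstack([f(s,340,60,120,90),f(s,280,200,120,90)])]))
E
```

```text
scene yellow [419. 194.] 142 (506.5, 359.3, 55.8, 51.7, 65.7)
scene yellow [396. 230.] 177 (590.6, 245.4, 57.0, 54.4, 8.3)
scene yellow [302. 269.] 56 (611.8, -7.3, 14.5, 23.4, 87.6)
scene yellow [493. 309.] 229 (873.7, 316.7, 96.0, 15.8, 11.5)
scene yellow [495. 320.] 60 (896.4, 301.9, 52.0, 12.4, 7.4)
scene yellow [123. 370.] 96 (700.6, -421.6, 25.3, 16.0, 9.1)
scene blue [166. 240.] 1243 (390.6, -256.9, 107.0, 105.3, 65.6)
scene blue [371. 351.] 345 (858.1, 36.2, 76.4, 33.1, 78.2)
scene red [308. 208.] 96 (439.7, 83.5, 28.6, 32.9, 1.6)
scene red [317. 218.] 81 (473.3, 94.5, 99.9, 37.7, 65.7)
scene red [259. 218.] 60 (425.1, -38.1, 25.1, 23.4, 17.8)
scene red [267. 227.] 47 (454.0, -28.6, 76.2, 25.1, 68.2)
scene orange [301. 278.] 116 (663.3, -30.4, 21.1, 49.2, 66.9)
scene orange [125. 379.] 121 (746.4, -418.3, 43.6, 17.4, 9.2)
scene white [355. 176.] 367 (373.3, 244.5, 52.6, 97.6, 76.3)
scene white [268. 235.] 203 (487.0, -39.2, 41.1, 41.7, 71.8)
scene white [520. 242.] 271 (746.2, 486.1, 26.4, 88.4, 4.7)
scene white [332. 273.] 612 (647.3, 33.5, 167.7, 38.3, 87.5)
scene white [13
[... 1678 characters left out ...]
de white [273. 218.] 213 (777.5, 7.2, 42.5, 54.2, 23.4)
side white [309. 245.] 568 (649.8, 33.2, 175.6, 39.0, 87.6)
side white [222. 228.] 79 (876.7, 95.1, 58.4, 23.9, 87.3)
side white [384. 240.] 238 (485.5, -28.6, 48.7, 58.8, 13.1)
side white [391. 356.] 1379 (368.7, 251.4, 80.8, 91.7, 77.1)
side white [169. 383.] 739 (726.0, 473.9, 93.9, 93.0, 3.2)
side white [229. 409.] 294 (609.7, 478.6, 78.7, 14.6, 1.8)
side grey [294. 137.] 58 (887.9, -321.5, 191.3, 5.2, 65.4)
side grey [318. 246.] 63 (627.4, 41.5, 164.3, 3.6, 87.7)
side grey [384. 246.] 426 (485.6, -31.3, 86.4, 84.0, 65.2)
side grey [377. 361.] 49 (388.2, 275.7, 4.2, 55.1, 76.8)
side grey [163. 395.] 60 (739.5, 504.2, 9.3, 29.3, 4.2)
```

View pics/crop1.png

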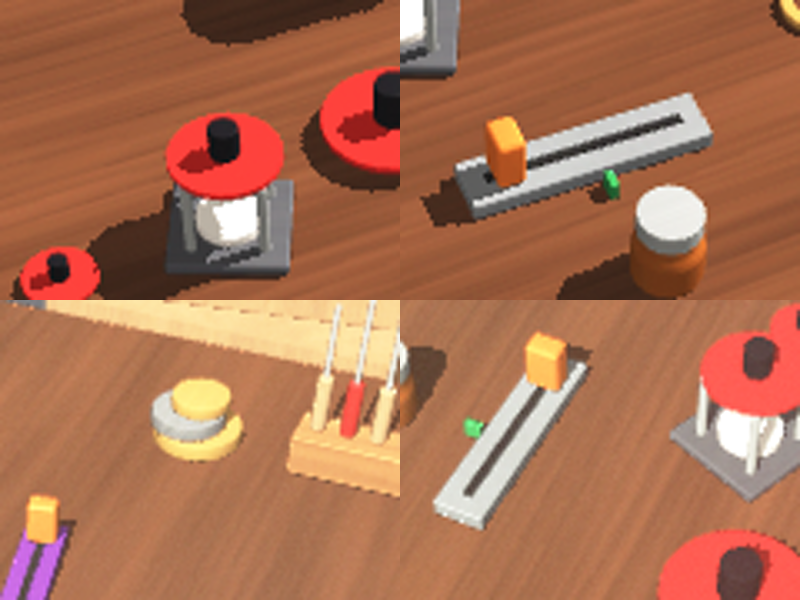

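The crop confirms the choices. The middle cap lies on the holder posts, the grey track has an orange grip and a green mark at about (333,285), and the far tin stack is out of the work area and larger. That leaves two spacers, A at about (505,360) and B at about (589,247). The lens is at about (504,-355), the pad at (390,-257), and the ring around (485,250). Next I go above the holder.

apply_moves --fingers '[0,0,0,0,0,0,0,0,0,0]' --pt "1.3 -5 0" --pt "2.6 -10 0" --pt "3.9 -15 0" --pt "5.2 -20 0" --pt "6.5 -25 0" --pt "7.8 -30 0" --pt "9.1 -35 0" --pt "10.4 -40 0" --pt "11.7 -45 0" --pt "13 -50 0" --yaw '[0,0,0,0,0,0,0,0,0,0]'

```text
clock: 1.15
position: [385.8, 82.2, 404.1]
ee_rot: [0.977, -0.213, 0.0, 0.001]
contact_force: [2.0, -0.1, 0.2]
gripper_width: 85.9
```

apply_moves --fingers '[0,0,0,0]' --pt "1 -4 0" --pt "2 -7 0" --pt "2 -7 0" --pt "2 -7 0" --yaw '[0,0,0,0]'

```text
clock: 1.55
position: [405.7, 11.6, 403.9]
ee_rot: [0.977, -0.214, -0.0, 0.001]
contact_force: [0.3, 0.1, -0.3]
gripper_width: 86.1
```

```bash
python3 - <<'E'
from meas import *
c,K,W,s=grab("wrist"); cv2.imwrite("pics/w1.png",c); np.savez("w1.npz",K=K,W=W)
print(s["position"],s["ee_rot"].round(3),W.round(2),K)
for k,lo,hi,z in(("red",(0,150,70),(6,255,255),85),("blk",(0,0,0),(179,255,50),110),("grey",(0,0,60),(179,60,180),10)):
    for i,st,ce,m in blobs(c,hsvm(c,lo,hi),300): print(k,ce.round(),st[4],ground(m,K,W,z))
E
```

```text
[405.72900432  11.55042403 403.86990496] [ 0.977 -0.214 -0.     0.001] [[-4.2000e-01 -8.7000e-01 -2.8000e-01  4.7686e+02]
 [-9.1000e-01  4.0000e-01  1.3000e-01 -2.0270e+01]
 [-0.0000e+00  3.0000e-01 -9.5000e-01  3.7353e+02]
 [ 0.0000e+00  0.0000e+00  0.0000e+00  1.0000e+00]] [[412.80987843   0.         315.46084444]
 [  0.         412.80987843 234.76436888]
 [  0.           0.           1.        ]]
red [469.  24.] 2458 (479.0, -128.3, 42.5, 28.5, 65.3)
red [330.  74.] 10716 (487.8, -36.3, 77.1, 77.1, 27.3)
red [199. 197.] 9954 (451.5, 83.3, 86.3, 86.5, 61.5)
blk [202. 200.] 457 (452.6, 74.5, 22.1, 19.5, 8.8)
blk [ 66. 218.] 401 (481.4, 165.4, 42.4, 25.0, 10.3)
blk [ 34. 234.] 325 (479.6, 182.3, 19.5, 29.7, 89.7)
blk [329. 428.] 46750 (277.6, 67.8, 527.1, 154.5, 65.3)
grey [287. 125.] 391 (471.5, 10.7, 36.1, 17.7, 20.0)
grey [185. 210.] 614 (442.4, 125.3, 25.5, 28.0, 65.3)
grey [ 47. 212.] 601 (491.7, 243.5, 56.0, 28.4, 48.3)
grey [ 41. 246.] 567 (469.2, 263.2, 56.6, 26.0, 46.4)
grey [138. 302.] 482 (380.7, 214.7, 9.9, 57.6, 78.3)
grey [ 86. 333.] 1837 (371.4, 273.8, 40.6, 101.8, 73.3)
grey [153. 347.] 1228 (334.6, 225.6, 24.0, 102.0, 36.7)
grey [477. 347.] 1225 (197.8, -72.4, 102.0, 24.5, 4.2)
grey [ 40. 456.] 721 (260.8, 415.4, 36.0, 98.2, 28.3)
```

View pics/w1.png

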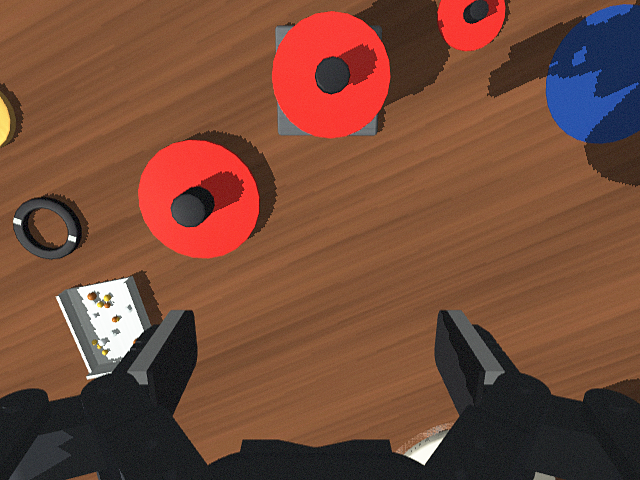

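The wrist view shows the cap on the holder at (332,74), the large cap at (199,197), the small cap at (472,15), the black ring at (47,228) and the pad at (600,75). The holder sides run parallel to the image axes, so the jaws are already aligned with it. Cap centre ≈ (487.8,-36.3), and the measured 77 mm plate fits the 80 mm middle size. Grasping.

apply_moves --fingers '[0,0,0,0,0,0,0,0,0,0]' --pt "4 -2.4 0" --pt "8.1 -4.8 0" --pt "8.1 -4.8 -4" --pt "8.1 -4.8 -8" --pt "8.1 -4.8 -11" --pt "8.1 -4.8 -13" --pt "8.1 -4.8 -14" --pt "8.1 -4.8 -14.1" --pt "8.1 -4.8 -14.1" --pt "8.1 -4.8 -14.1" --yaw '[0,0,0,0,0,0,0,0,0,0]'

```text
clock: 2.6
position: [487.2, -35.3, 264.2]
ee_rot: [0.977, -0.213, 0.001, -0.0]
contact_force: [0.2, 0.0, -0.3]
gripper_width: 85.3
```

apply_moves --fingers '[0.5,1,1,1,1,1,1,1]' --pt "0 0 0" --pt "0 0 0" --pt "0 0 0" --pt "0 0 0" --pt "0 0 0" --pt "0 0 0" --pt "0 0 0" --pt "0 0 0" --yaw '[0,0,0,0,0,0,0,0]'

```text
clock: 3.4
position: [487.4, -35.3, 264.6]
ee_rot: [0.977, -0.213, 0.002, -0.0]
contact_force: [-0.1, 0.4, 4.0]
gripper_width: 18.9
```

apply_moves --fingers '[1,1,1,1,1]' --pt "0 0 1" --pt "0 0 3" --pt "0 0 6" --pt "0 0 8" --pt "0 0 8" --yaw '[0,0,0,0,0]'

```text
clock: 3.9
position: [488.0, -35.2, 347.5]
ee_rot: [0.977, -0.212, 0.005, -0.001]
contact_force: [0.7, -0.5, -1.2]
gripper_width: 19.2
```

```bash
python3 - <<'E'
from meas import *
c,K,W,s=grab("wrist"); cv2.imwrite("pics/w2.png",c); np.savez("w2.npz",K=K,W=W)
c2,*_=grab("side")
cv2.imwrite("pics/v2.png",np.hstack([cv2.resize(c,(480,360)),cv2.resize(c2[150:300,310:443],(319,360))]))
print(s["position"],s["gripper_width"])
E
```

```text
[487.98423869 -35.23476032 347.51739653] 19.1518691091065
```

View pics/v2.png

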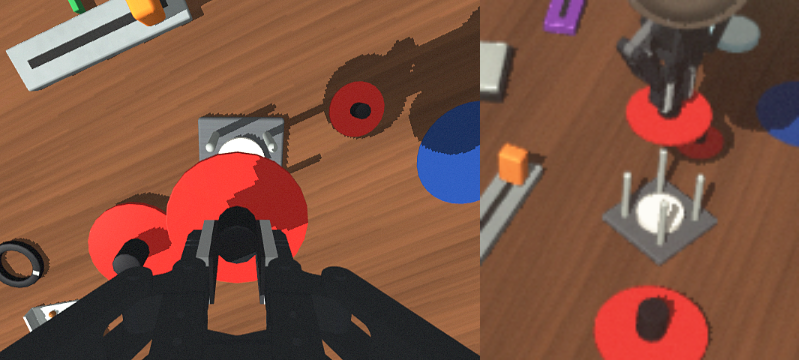

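The cap is held and lifted clear of the posts, with the holder seat visible beneath. Carrying it to the pad.

apply_moves --fingers '[1,1,1,1,1,1,1,1,1,1]' --pt "-2 -4.4 0" --pt "-4 -8.8 0" --pt "-6 -13.2 0" --pt "-8 -17.6 0" --pt "-9.8 -22.2 0" --pt "-9.8 -22.2 -3" --pt "-9.8 -22.2 -7" --pt "-9.8 -22.2 -11" --pt "-9.8 -22.2 -14" --pt "-9.8 -22.2 -14" --yaw '[0,0,0,0,0,0,0,0,0,0]'

```text
clock: 5.0
position: [387.3, -257.1, 200.3]
ee_rot: [0.977, -0.213, -0.004, -0.001]
contact_force: [-0.4, -0.1, -1.5]
gripper_width: 19.0
```

apply_moves --fingers '[1,1,1,1]' --pt "0 0 -0.6" --pt "0 0 -1.1" --pt "0 0 -1.3" --pt "0 0 -1.3" --yaw '[0,0,0,0]'

```text
clock: 5.4
position: [388.4, -257.2, 195.3]
ee_rot: [0.977, -0.211, -0.002, 0.0]
contact_force: [-12.2, 10.2, 62.0]
gripper_width: 19.1
```

apply_moves --fingers '[1,1,0.8,0.4,0,0,0,0]' --pt "0 0 0.2" --pt "0 0 0.3" --pt "0 0 0.3" --pt "0 0 0.3" --pt "0 0 0.3" --pt "0 0 0.3" --pt "0 0 0.3" --pt "0 0 0.3" --yaw '[0,0,0,0,0,0,0,0]'

```text
clock: 6.2
position: [388.5, -257.2, 198.1]
ee_rot: [0.977, -0.211, -0.002, 0.0]
contact_force: [0.3, -0.7, -0.2]
gripper_width: 85.2
```

apply_moves --fingers '[0,0,0,0,0,0,0]' --pt "0 0 3" --pt "0 0 7" --pt "0 0 12" --pt "0 0 16" --pt "0 0 18" --pt "0 0 18" --pt "0 0 18" --yaw '[0,0,0,0,0,0,0]'

```text
clock: 6.9
position: [388.0, -257.1, 377.8]
ee_rot: [0.977, -0.212, -0.002, 0.0]
contact_force: [-0.4, 0.1, -1.2]
gripper_width: 85.8
```

```bash
python3 - <<'E'
from meas import *
c,K,W,s=grab("wrist"); cv2.imwrite("pics/w3.png",c)
a,KS,WS,_=grab("scene"); b,KD,WD,_=grab("side")
cv2.imwrite("pics/scene3.png",a);cv2.imwrite("pics/side3.png",b)
cv2.imwrite("pics/v3.png",np.hstack([cv2.resize(c,(480,360)),np.vstack([cv2.resize(a[190:290,120:280],(288,180)),cv2.resize(b[150:250,380:540],(288,180))])]))
print(s["position"])
for k,lo,hi,z in(("red",(0,150,70),(6,255,255),13),("blue",(105,120,40),(125,255,255),1)):
    for i,st,ce,m in blobs(c,hsvm(c,lo,hi),300): print(k,ce.round(),st[4],ground(m,K,W,z))
for i,st,ce,m in blobs(a,hsvm(a,(0,150,70),(6,255,255)),50): print(ce.round(),ground(m,KS,WS,13))
E
```

```text
[ 388.03088799 -257.06703839  377.7898569 ]
red [156. 137.] 3217 (486.7, -162.4, 53.2, 52.5, 83.4)
red [315. 198.] 6242 (388.8, -256.1, 78.5, 78.6, 13.2)
blue [312. 180.] 5514 (392.1, -256.5, 109.4, 108.3, 65.6)
[317. 207.] (444.8, 107.3, 105.8, 112.7, 65.8)
[165. 236.] (390.0, -257.0, 78.8, 78.0, 43.0)
[218. 253.] (492.0, -163.0, 51.8, 55.9, 71.3)
```

View pics/v3.png

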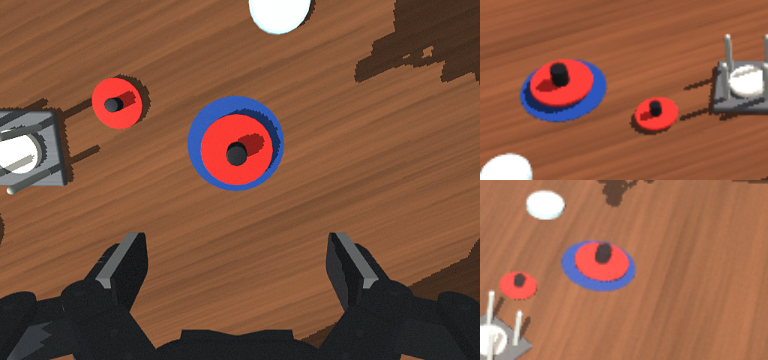

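The cap stands upright on the pad: its plate centre is (389,-256) and the pad (391,-257). Next, measure the holder from above.

apply_moves --fingers '[0,0,0,0,0,0,0,0]' --pt "1 4.5 1" --pt "2 9 2" --pt "3 13.5 2.6" --pt "4 18 2.6" --pt "5.2 22 2.6" --pt "5.2 24.5 2.6" --pt "5.2 24.5 2.6" --pt "5.2 24.5 2.6" --yaw '[0,0,0,0,0,0,0,0]'

```text
clock: 7.85
position: [440.1, -11.7, 401.4]
ee_rot: [0.978, -0.211, -0.005, 0.001]
contact_force: [0.2, -0.0, 0.9]
gripper_width: 85.5
```

```bash
python3 - <<'E'
from meas import *
c,K,W,s=grab("wrist"); cv2.imwrite("pics/w4.png",c); np.savez("w4.npz",K=K,W=W)
print(s["position"],s["ee_rot"])
for i,st,ce,m in blobs(c,hsvm(c,(0,0,60),(179,70,255)),300):
    print("base",ce.round(),st[4],ground(m,K,W,10))
for i,st,ce,m in blobs(c,hsvm(c,(0,0,200),(179,40,255)),80):
    print("white",ce.round(),st[4],ground(m,K,W,18))
cv2.imwrite("pics/v4.png",c[0:360,160:640])
E
```

```text
[440.08950085 -11.71303675 401.4273971 ] [ 9.77531823e-01 -2.10731768e-01 -4.78254481e-03  8.85387578e-04]
base [90. 15.] 2470 (633.1, 83.5, 90.5, 28.2, 65.7)
base [317. 126.] 9868 (488.4, -36.4, 85.0, 84.9, 65.3)
base [ 41. 265.] 1163 (481.1, 252.2, 55.5, 56.4, 2.1)
base [178. 254.] 532 (438.1, 129.4, 24.6, 28.1, 72.4)
base [ 95. 344.] 3908 (377.8, 251.9, 81.6, 82.3, 77.0)
base [153. 347.] 1231 (364.4, 201.4, 23.9, 102.1, 37.1)
base [477. 347.] 1226 (229.7, -96.0, 103.1, 24.0, 4.8)
white [318. 127.] 2385 (488.3, -36.9, 47.8, 47.1, 35.6)
white [105. 341.] 1793 (385.8, 235.4, 50.9, 63.4, 76.4)
white [ 67. 360.] 181 (386.1, 283.6, 2.9, 71.3, 77.1)
```

View pics/v4.png

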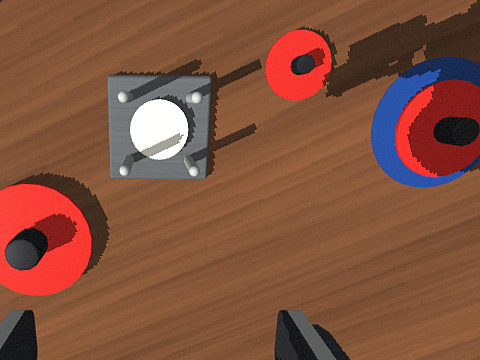

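```bash
cat >> meas.py <<'E'
def gp(s): return s["position"]+R.from_quat(s["ee_rot"]).as_matrix()@[0,0,155.]
def arc(g,r):
    from scipy.optimize import least_squares
    return least_squares(lambda v:np.hypot(*(g-v[:2]).T)-r,g.mean(0),loss="soft_l1").x
E
python3 - <<'E'
from meas import *
c=cv2.imread("pics/w2.png");d=np.load("w2.npz");K,W=d["K"],d["W"]
m=hsvm(c,(0,120,60),(8,255,255)); m[:,:190]=0; m[:210]=m[:210]
b=max(blobs(c,m,1000),key=lambda t:t[1][4]); print(b[1],b[2])
cs,_=cv2.findContours(b[3].astype(np.uint8),0,cv2.CHAIN_APPROX_NONE); ct=max(cs,key=len)[:,0]
q=ct[(ct[:,1]<300)&((ct[:,0]>235))]; 
for z in(165,168):
    g=np.array([ray(p,K,W,z)[:2] for p in q]); print(len(q),z,arc(g,39.5))
p=np.array([487.98,-35.23,347.5]);r=R.from_quat([.977,-.212,.005,-.001]).as_matrix();print("grip",p+r@[0,0,155],r[:,1],r[:,0])
E
```

```text
[  190   202   221   166 18457] [297.39670586 272.04096007]
346 165 [492.19976349 -34.50513167]
346 168 [492.76694223 -34.45244578]
grip [489.56086201 -35.2557429  192.50806404] [-0.41444564 -0.91006494 -0.00407604] [ 0.91001692 -0.41446565  0.00935068]
```

apply_moves --fingers '[0,0,0,0,0,0,0,0,0]' --pt "1.8 4.5 0" --pt "3.6 9 0" --pt "5.4 13.5 0" --pt "7.2 18 0" --pt "9 22.5 0" --pt "10.8 27 -2" --pt "10.8 27.7 -4" --pt "10.8 27.7 -4" --pt "10.8 27.7 -4" --yaw '[0,0,0,0,0,0,0,0,0]'

```text
clock: 8.8
position: [548.4, 263.4, 361.2]
ee_rot: [0.977, -0.212, -0.005, 0.002]
contact_force: [1.5, -0.3, -0.2]
gripper_width: 85.5
```

```bash
cat > look.py <<'E'
from meas import *
import sys
# brass / black / pale at z top
def look(tag,ks,r=30):
    c,K,W,s=grab("wrist"); cv2.imwrite(f"pics/{tag}.png",c)
    print("pos",s["position"].round(1),"gp",gp(s).round(1),"w",round(s["gripper_width"],1),"jawdeg",round(np.degrees(np.arctan2(*(R.from_quat(s["ee_rot"]).as_matrix()[:2,1][::-1])))%180,1))
    S={"brass":((18,90,90),(33,255,255),8),"ring":((0,0,0),(179,110,75),8),"lens":((80,0,170),(130,90,255),10),"seat":((0,0,200),(179,40,255),18)}
    for k in ks:
        lo,hi,z=S[k]
        for i,st,ce,m in blobs(c,hsvm(c,lo,hi),250):
            g=ground(m,K,W,z)
            if 35<g[2]<75 and 35<g[3]<75: print(k,ce.round(),st[4],g)
    return c,K,W,s
E
python3 -c "
from look import *
look('w5',['brass','ring'])"
```

```text
pos [548.4 263.4 361.2] gp [546.8 263.2 206.2] w 85.5 jawdeg 65.5
brass [312. 144.] 2563 (589.5, 246.9, 58.7, 58.3, 31.4)
brass [233. 290.] 2009 (505.5, 359.2, 57.9, 60.7, 58.6)
ring [359. 265.] 1841 (482.0, 252.8, 59.2, 60.0, 53.7)
```

apply_moves --fingers '[0,0,0,0,0,0,0,0,0]' --pt "2 -0.8 -4" --pt "4.3 -1.6 -8" --pt "4.3 -1.6 -12" --pt "4.3 -1.6 -15" --pt "4.3 -1.6 -17" --pt "4.3 -1.6 -18.5" --pt "4.3 -1.6 -19.1" --pt "4.3 -1.6 -19.1" --pt "4.3 -1.6 -19.1" --yaw '[0,0,0,0,0,0,0,0,0]'

```text
clock: 9.75
position: [592.0, 247.4, 173.0]
ee_rot: [0.977, -0.212, -0.003, -0.0]
contact_force: [0.3, 0.7, 1.1]
gripper_width: 85.4
```

apply_moves --fingers '[0.3,0.6,1,1,1,1]' --pt "0 0 0" --pt "0 0 0" --pt "0 0 0" --pt "0 0 0" --pt "0 0 0" --pt "0 0 0" --yaw '[0,0,0,0,0,0]'

```text
clock: 10.35
position: [592.4, 247.7, 175.6]
ee_rot: [0.977, -0.212, -0.002, -0.001]
contact_force: [-1.9, -0.8, 8.6]
gripper_width: 54.8
```

```bash
python3 -c "
from meas import *
s=read_state();print(gp(s),s['position'])"
```

```text
[591.76040065 248.09074787  20.58378231] [592.36610596 247.7188725  175.58215272]
```

apply_moves --fingers '[1,1,1,1,1,1,1,1]' --pt "0 0 1" --pt "0 0 4" --pt "0 0 8" --pt "0 0 12" --pt "0 0 15" --pt "0 0 17" --pt "0 0 17" --pt "0 0 17" --yaw '[0,0,0,0,0,0,0,0]'

```text
clock: 11.15
position: [591.9, 247.6, 345.8]
ee_rot: [0.977, -0.212, -0.002, -0.001]
contact_force: [0.7, -0.1, -1.4]
gripper_width: 54.5
```

```bash
python3 -c "
from look import *
c,K,W,s=look('w6',['brass'])
g=gp(s)
for o in(0,10,18):
  print(o,proj(g-[0,0,o],K,W))
m=hsvm(c,(18,90,60),(33,255,255))
for b in blobs(c,m,100):print(b[1],b[2],ground(b[3],K,W,g[2]-10))
"
```

```text
pos [591.9 247.6 345.8] gp [591.3 248.1 190.8] w 54.5 jawdeg 65.6
0 [318.28422782 340.63650107]
10 [318.17844616 325.65139236]
18 [318.10290691 314.95044544]
[  235   247   155   145 10417] [313.61908419 321.42037055] (592.5, 248.4, 55.7, 59.7, 58.1)
[ 12 259  69  92 510] [ 44.79019608 305.01568627] (639.0, 332.6, 39.6, 8.1, 2.8)
[ 59 308  34  26 116] [ 77.31896552 320.48275862] (630.1, 328.2, 12.3, 5.6, 16.3)
```

View pics/w6.png

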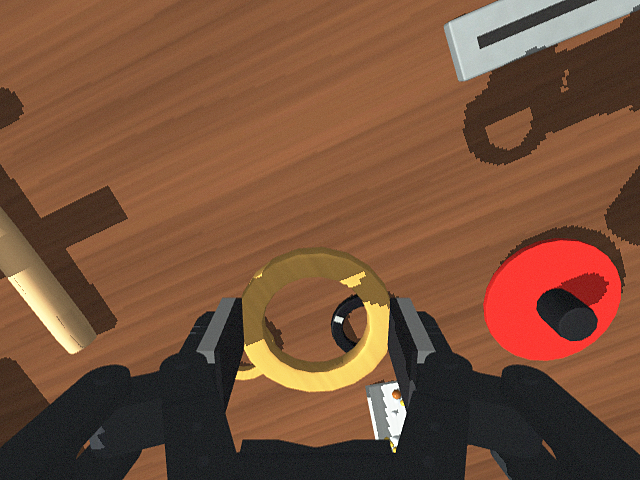

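The spacer is held level and centred between the pads (ring centre column about 316, jaws 318). Carrying it to above the holder.

apply_moves --fingers '[1,1,1,1,1,1,1,1,1,1]' --pt "-1.5 -4.3 0" --pt "-3.1 -8.6 0" --pt "-4.6 -12.9 0" --pt "-6.1 -17.2 0" --pt "-7.7 -21.5 0" --pt "-9.2 -25.8 0" --pt "-10.2 -28.6 0" --pt "-10.2 -28.6 -4" --pt "-10.2 -28.6 -7" --pt "-10.2 -28.6 -7" --yaw '[0,0,0,0,0,0,0,0,0,0]'

```text
clock: 12.2
position: [487.6, -39.3, 269.9]
ee_rot: [0.977, -0.213, -0.009, 0.002]
contact_force: [-1.5, 0.2, -1.1]
gripper_width: 54.5
```

```bash
python3 -c "
from look import *
c,K,W,s=look('w7',['brass'])
"
```

```text
pos [487.6 -39.3 269.9] gp [484.8 -39.3 114.9] w 54.5 jawdeg 65.5
```

View pics/w7.png

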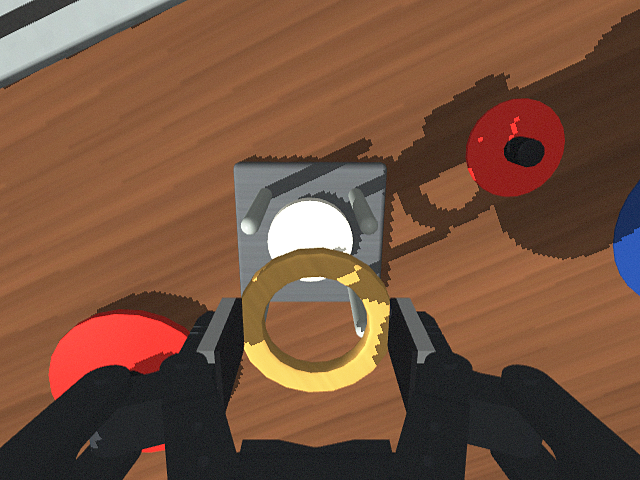

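The ring is roughly over the posts: post tops at (249,226) and (370,226), middle column 309.5, against ring column 316. That calls for about 2.5 mm along the jaw axis, which agrees with the plan. Settling and correcting.

apply_moves --fingers '[1,1,1,1]' --pt "0.3 0.1 0" --pt "0.3 0.1 0" --pt "0.3 0.1 0" --pt "0.3 0.1 0" --yaw '[0,0,0,0]'

```text
clock: 12.65
position: [492.2, -37.6, 273.2]
ee_rot: [0.977, -0.212, -0.005, 0.001]
contact_force: [-0.4, 1.8, -1.5]
gripper_width: 54.9
```

```bash
cat > place.py <<'E'
from look import *
def tops(tag):
    c,K,W,s=grab("wrist"); cv2.imwrite(f"pics/{tag}.png",c); g=gp(s)
    print("pos",s["position"].round(1),"gp",g.round(1),"F",s["contact_force"].round(1))
    # seat centre seen, jaw and perp comps relative to gp
    m=hsvm(c,(0,0,60),(179,70,255)); m[300:]=0
    for b in blobs(c,m,2000):print("base?",b[1],ground(b[3],K,W,10))
    return c,K,W,s
E
python3 -c "
from place import *
tops('w8')"
```

```text
pos [492.2 -37.6 273.2] gp [490.5 -37.6 118.2] F [-0.4  1.8 -1.5]
base? [    0     0   227   105 10607] (647.7, 17.4, 133.6, 42.0, 87.4)
base? [  243   170   150   115 12495] (496.2, -40.4, 84.9, 70.1, 65.1)
```

apply_moves --fingers '[1,1,1,1,1]' --pt "-0.1 -0.1 -1" --pt "-0.1 -0.1 -1.8" --pt "-0.1 -0.1 -1.8" --pt "-0.1 -0.1 -1.8" --pt "-0.1 -0.1 -1.8" --yaw '[0,0,0,0,0]'

```text
clock: 13.2
position: [491.3, -38.7, 255.0]
ee_rot: [0.977, -0.212, -0.006, 0.001]
contact_force: [-0.6, 0.2, -0.6]
gripper_width: 54.5
```

```bash
python3 -c "
from place import *
c,*_=tops('w9')
cv2.imwrite('pics/v9.png',cv2.resize(c[150:420,160:480],(640,540)))"
```

```text
pos [491.3 -38.7 255. ] gp [489.5 -38.6 100. ] F [-0.6  0.2 -0.6]
base? [   0    0  195   92 8486] (643.0, 14.4, 105.9, 33.3, 87.5)
base? [  234   174   163   124 13232] (495.9, -40.4, 85.0, 70.9, 65.3)
```

View pics/v9.png

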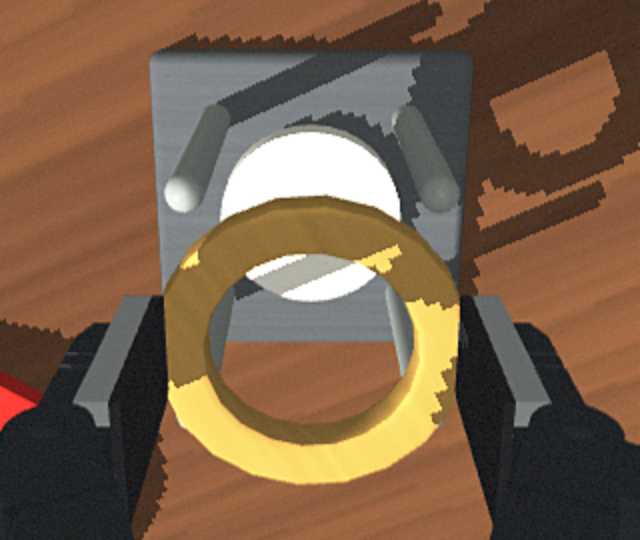

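```bash
python3 -c "
from look import *
d=np.load('w4.npz');K=d['K']
im=get_image('wrist');s=read_state();T=np.eye(4);T[:3,:3]=R.from_quat(s['ee_rot']).as_matrix();T[:3,3]=s['position'];W=T@im['tool_from_camera']
P=[np.array(p)/2+[160,150] for p in((181,194),(440,194))]
a=[ray(p,K,W,70) for p in P];mid=(a[0]+a[1])/2;ux=T[:3,0]
print('posts',a,'sep',np.linalg.norm(a[0]-a[1]),'centre',mid-25.5*ux)
c=im['color'];m=hsvm(c,(15,80,50),(35,255,255))
b=max(blobs(c,m,500),key=lambda t:t[1][4])
cs,_=cv2.findContours(b[3].astype(np.uint8),0,cv2.CHAIN_APPROX_NONE);ct=max(cs,key=len)[:,0]
q=ct[ct[:,1]>np.median(ct[:,1])]
top=ct[ct[:,1]<290]
for z,qq in((79,q),(87,q),(87,top),(79,top)):
  g=np.array([ray(p,K,W,z)[:2] for p in qq]);print(z,len(qq),arc(g,30))
print(gp(s))
"
```

```text
posts [array([521.97257776, -23.98857992,  70.        ]), array([500.69841626, -70.75748708,  70.        ])] sep 51.38015788874369 centre [488.12155591 -36.82323226  70.25422926]
79 215 [482.40937245 -34.34174865]
87 215 [488.6722181  -37.16960281]
87 153 [489.1134697  -37.23899363]
79 153 [486.6924767  -36.16291196]
[489.6255799  -38.57910534 100.19970414]
```

Ring and posts agree to about 1 mm. Lowering.

apply_moves --fingers '[1,1,1,1,1,1]' --pt "-0.1 0 0" --pt "-0.1 0 -0.8" --pt "-0.1 0 -1.6" --pt "-0.1 0 -2.4" --pt "-0.1 0 -3" --pt "-0.1 0 -3" --yaw '[0,0,0,0,0,0]'

```text
clock: 13.9
position: [489.9, -38.7, 223.9]
ee_rot: [0.977, -0.212, -0.007, 0.001]
contact_force: [0.4, -0.8, -1.3]
gripper_width: 54.3
```

apply_moves --fingers '[1,1,1,1,1]' --pt "0 0 -0.8" --pt "0 0 -1.6" --pt "0 0 -2.3" --pt "0 0 -2.6" --pt "0 0 -2.6" --yaw '[0,0,0,0,0]'

```text
clock: 14.4
position: [489.8, -38.8, 197.3]
ee_rot: [0.977, -0.212, -0.007, 0.002]
contact_force: [0.7, -0.4, -0.9]
gripper_width: 54.3
```

apply_moves --fingers '[1,1,1,1]' --pt "0 0 -0.2" --pt "0 0 -0.3" --pt "0 0 -0.3" --pt "0 0 -0.3" --yaw '[0,0,0,0]'

```text
clock: 14.8
position: [489.8, -38.8, 194.4]
ee_rot: [0.977, -0.212, -0.007, 0.002]
contact_force: [0.5, -0.3, -0.9]
gripper_width: 54.6
```

apply_moves --fingers '[0.7,0.4,0,0,0,0]' --pt "0 0 0" --pt "0 0 0" --pt "0 0 0" --pt "0 0 0" --pt "0 0 0" --pt "0 0 0" --yaw '[0,0,0,0,0,0]'

```text
clock: 15.4
position: [489.9, -38.8, 194.5]
ee_rot: [0.977, -0.212, -0.007, 0.002]
contact_force: [0.8, -0.1, -0.1]
gripper_width: 85.5
```

apply_moves --fingers '[0,0,0,0,0,0]' --pt "-0.5 0.2 4" --pt "-1 0.5 8" --pt "-2 1 13" --pt "-3 1.5 17" --pt "-4.5 2 18" --pt "-4.5 2 18" --yaw '[0,0,0,0,0,0]'

```text
clock: 16.0
position: [443.7, -18.6, 376.9]
ee_rot: [0.977, -0.211, -0.005, 0.0]
contact_force: [0.3, -0.5, -0.6]
gripper_width: 85.3
```

```bash
cat >> look.py <<'E'
def check(tag,lo,hi,z):
    c,K,W,s=grab("wrist"); cv2.imwrite(f"pics/{tag}.png",c)
    m=hsvm(c,lo,hi);m[330:]=0
    for b in blobs(c,m,250):
        g=ground(b[3],K,W,z)
        if abs(g[0]-488)<40 and abs(g[1]+37)<40: print("in holder",b[2].round(),b[1][4],g)
    base=hsvm(c,(0,0,60),(179,70,255))
    cv2.imwrite("pics/v_"+tag+".png",c[0:360,120:560])
    for z2 in(z-6,z,z+6): print(z2,[ground(b[3],K,W,z2) for b in blobs(c,m,250) if abs(ground(b[3],K,W,z)[1]+37)<40][:1])
E
python3 -c "
from look import *
check('w10',(18,80,60),(33,255,255),26)
s=read_state();print(gp(s))"
```

```text
in holder [315. 141.] 2617 (486.5, -36.8, 58.4, 58.9, 67.3)
20 [(486.0, -36.5, 59.5, 60.0, 67.3)]
26 [(486.5, -36.8, 58.4, 58.9, 67.3)]
32 [(487.0, -37.0, 57.3, 57.8, 67.3)]
[442.33378923 -18.58222627 220.33342281]
```

Spacer 1 is seated: seen at (486.5,-36.8), flat, 58.6 mm at z=26. Next, spacer A.

apply_moves --fingers '[0,0,0,0,0,0,0,0,0,0]' --pt "0.3 5 0" --pt "0.5 10 0" --pt "0.8 15 0" --pt "1 20 0" --pt "1.3 25 0" --pt "1.5 30 0" --pt "1.8 35 0" --pt "2 39.5 -1" --pt "2 39.5 -1" --pt "2 39.5 -1" --yaw '[0,0,0,0,0,0,0,0,0,0]'

```text
clock: 17.05
position: [464.3, 377.2, 362.3]
ee_rot: [0.977, -0.211, -0.007, 0.003]
contact_force: [-0.4, -1.0, -1.2]
gripper_width: 85.5
```

```bash
python3 -c "
from look import *
look('w11',['brass','ring'])"
```

```text
pos [464.3 377.2 362.3] gp [462.  376.7 207.3] w 85.5 jawdeg 65.7
brass [311. 143.] 2558 (504.6, 360.2, 58.6, 58.3, 19.9)
ring [452. 112.] 2515 (481.7, 254.0, 59.5, 59.6, 73.4)
```

apply_moves --fingers '[0,0,0,0,0,0,0,0,0]' --pt "2 -0.8 -4" --pt "4.1 -1.7 -8" --pt "4.1 -1.7 -12" --pt "4.1 -1.7 -15" --pt "4.1 -1.7 -17" --pt "4.1 -1.7 -18.4" --pt "4.1 -1.7 -18.9" --pt "4.1 -1.7 -18.9" --pt "4.1 -1.7 -18.9" --yaw '[0,0,0,0,0,0,0,0,0]'

```text
clock: 18.0
position: [505.8, 359.4, 175.5]
ee_rot: [0.977, -0.211, -0.006, 0.002]
contact_force: [-0.1, 0.3, 0.8]
gripper_width: 85.3
```

apply_moves --fingers '[0.3,0.6,1,1,1,1]' --pt "0 0 0" --pt "0 0 0" --pt "0 0 0" --pt "0 0 0" --pt "0 0 0" --pt "0 0 0" --yaw '[0,0,0,0,0,0]'

```text
clock: 18.6
position: [508.9, 363.8, 181.4]
ee_rot: [0.978, -0.21, -0.0, -0.007]
contact_force: [2.5, 4.5, 10.8]
gripper_width: 0.5
```

```bash
python3 -c "
from meas import *
s=read_state();print(gp(s),s['position'])"
```

```text
[509.24410675 365.81616054  26.41580809] [508.93705525 363.76858699 181.40197896]
```

apply_moves --fingers '[1,1,1,1,1,1,1,1]' --pt "0 0 1" --pt "0 0 4" --pt "0 0 8" --pt "0 0 12" --pt "0 0 15" --pt "0 0 17" --pt "0 0 17" --pt "0 0 17" --yaw '[0,0,0,0,0,0,0,0]'

```text
clock: 19.4
position: [508.5, 363.3, 351.5]
ee_rot: [0.978, -0.21, -0.001, -0.007]
contact_force: [-0.7, -0.3, -1.1]
gripper_width: -0.1
```

```bash
cat >> look.py <<'E'
def held(tag,lo,hi,h=8,drop=18):
    c,K,W,s=grab("wrist"); cv2.imwrite(f"pics/{tag}.png",c); g=gp(s); z=g[2]-20.6+h
    m=hsvm(c,lo,hi); b=max(blobs(c,m,500),key=lambda t:t[1][4])
    cs,_=cv2.findContours(b[3].astype(np.uint8),0,cv2.CHAIN_APPROX_NONE);ct=max(cs,key=len)[:,0]
    q=ct[ct[:,1]>np.median(ct[:,1])]; a=arc(np.array([ray(p,K,W,z)[:2] for p in q]),30)
    t=R.from_quat(s["ee_rot"]).as_matrix(); d=a-g[:2]
    print("bb",b[1],"gp",g.round(1),"TCP",s["position"].round(1),"ring",a.round(1),"ring-gp",d.round(1),"perp",(d@t[:2,0]).round(1),"jaw(-y)",(-d@t[:2,1]).round(1))
    H=np.array([488.1,-36.8]); print("to holder: cm",((H-a)/10).round(2))
    return c,K,W,s
E
python3 -c "
from look import *
held('w12',(15,80,50),(35,255,255))"
```

```text
bb [  26    0  146  206 6248] gp [508.7 365.4 196.6] TCP [508.5 363.3 351.5] ring [591.  368.5] ring-gp [82.3  3.1] perp 73.8 jaw(-y) 36.6
to holder: cm [-10.29 -40.53]
```

The fingers closed over the top of the ring, so I was too high. The tips need about 5 mm more. Reopen and look again.

apply_moves --fingers '[0,0,0,0,0,0]' --pt "-2 0.7 0.5" --pt "-4.4 1.4 1" --pt "-4.4 1.4 1" --pt "-4.4 1.4 1" --pt "-4.4 1.4 1" --pt "-4.4 1.4 1" --yaw '[0,0,0,0,0,0]'

```text
clock: 20.05
position: [464.9, 377.1, 359.7]
ee_rot: [0.978, -0.21, -0.001, -0.005]
contact_force: [0.6, 0.1, -0.8]
gripper_width: 85.0
```

```bash
python3 -c "
from look import *
look('w13',['brass','ring'])
s=read_state();print(s['ee_rot'])"
```

```text
pos [464.9 377.1 359.7] gp [464.8 378.8 204.7] w 85.0 jawdeg 65.7
brass [336. 146.] 2591 (500.6, 349.3, 58.4, 58.4, 2.0)
ring [463. 117.] 2630 (481.5, 253.9, 59.7, 59.0, 68.8)
[ 0.97764872 -0.21017128 -0.00141655 -0.00538675]
```

apply_moves --fingers '[0,0,0,0,0,0,0,0,0]' --pt "2 -1.5 -4" --pt "3.6 -2.9 -8" --pt "3.6 -2.9 -12" --pt "3.6 -2.9 -15" --pt "3.6 -2.9 -17" --pt "3.6 -2.9 -18.5" --pt "3.6 -2.9 -19.1" --pt "3.6 -2.9 -19.2" --pt "3.6 -2.9 -19.2" --yaw '[0,0,0,0,0,0,0,0,0]'

```text
clock: 21.0
position: [501.3, 348.2, 168.3]
ee_rot: [0.978, -0.21, -0.001, -0.006]
contact_force: [-0.2, -0.2, 0.3]
gripper_width: 85.1
```

```bash
python3 -c "
from meas import *
s=read_state();print(gp(s),s['position'])"
```

```text
[501.39627347 350.04944382  13.34526772] [501.34987896 348.22201777 168.33448787]
```

apply_moves --fingers '[0.3,0.6,1,1,1,1]' --pt "0 0 0.1" --pt "0 0 0.1" --pt "0 0 0.1" --pt "0 0 0.1" --pt "0 0 0.1" --pt "0 0 0.1" --yaw '[0,0,0,0,0,0]'

```text
clock: 21.6
position: [501.6, 348.5, 171.8]
ee_rot: [0.978, -0.21, -0.0, -0.007]
contact_force: [-1.5, -0.5, 8.1]
gripper_width: 56.8
```

```bash
python3 -c "
from meas import *
s=read_state();print(gp(s),s['position'])"
```

```text
[501.93694634 350.53255598  16.8399922 ] [501.6029737  348.47527011 171.82597878]
```

apply_moves --fingers '[1,1,1,1,1,1,1,1]' --pt "0 0 1" --pt "0 0 4" --pt "0 0 8" --pt "0 0 12" --pt "0 0 15" --pt "0 0 17" --pt "0 0 17" --pt "0 0 17" --yaw '[0,0,0,0,0,0,0,0]'

```text
clock: 22.4
position: [501.2, 348.2, 342.1]
ee_rot: [0.978, -0.21, -0.0, -0.007]
contact_force: [0.2, -0.4, -1.8]
gripper_width: 56.6
```

```bash
python3 -c "
from look import *
held('w14',(15,80,50),(35,255,255))"
```

```text
bb [  238   248   157   150 11585] gp [501.5 350.4 187.2] TCP [501.2 348.2 342.1] ring [499.1 352.8] ring-gp [-2.5  2.5] perp -3.3 jaw(-y) 1.2
to holder: cm [ -1.1  -38.96]
```

apply_moves --fingers '[1,1,1,1,1,1,1,1,1,1]' --pt "-0.2 -5 0" --pt "-0.4 -10 0" --pt "-0.6 -15 0" --pt "-0.8 -20 0" --pt "-1 -25 0" --pt "-1.2 -30 0" --pt "-1.3 -35 0" --pt "-1.3 -38.8 0" --pt "-1.3 -38.8 -3" --pt "-1.3 -38.8 -5" --yaw '[0,0,0,0,0,0,0,0,0,0]'

```text
clock: 23.45
position: [487.0, -41.6, 288.6]
ee_rot: [0.977, -0.212, -0.003, -0.006]
contact_force: [-0.3, 1.2, -0.5]
gripper_width: 56.6
```

apply_moves --fingers '[1,1,1,1,1]' --pt "0 0 -2" --pt "0 0 -4" --pt "0 0 -4" --pt "0 0 -4" --pt "0 0 -4" --yaw '[0,0,0,0,0]'

```text
clock: 23.95
position: [487.4, -41.4, 249.3]
ee_rot: [0.977, -0.212, -0.002, -0.006]
contact_force: [0.2, -0.2, -0.5]
gripper_width: 56.4
```

```bash
cat > hov.py <<'E'
from look import *
def hov(tag,lo,hi,h,zb):
    """ring centre (top face at gp-zb+h) against mean of two far post tops, same picture"""
    c,K,W,s=grab("wrist"); cv2.imwrite(f"pics/{tag}.png",c); g=gp(s); t=R.from_quat(s["ee_rot"]).as_matrix()
    m=hsvm(c,lo,hi); b=max(blobs(c,m,500),key=lambda t:t[1][4])
    cs,_=cv2.findContours(b[3].astype(np.uint8),0,cv2.CHAIN_APPROX_NONE);ct=max(cs,key=len)[:,0]
    q=ct[ct[:,1]>np.median(ct[:,1])]; a=arc(np.array([ray(p,K,W,g[2]-zb+h)[:2] for p in q]),30)
    d=a-g[:2]; H=np.array([488.2,-36.7])
    print("TCP",s["position"].round(1),"gp",g.round(1),"ring",a.round(1),"bb",b[1],"ring-gp perp %.1f jaw %.1f"%(d@t[:2,0],-d@t[:2,1]))
    print("shift cm",((H-a)/10).round(2),"perp %.1f jaw %.1f"%((H-a)@t[:2,0],-(H-a)@t[:2,1]))
    return c,K,W,s
E
python3 -c "
from hov import *
hov('w15',(15,80,50),(35,255,255),8,16.8)"
```

```text
TCP [487.4 -41.4 249.3] gp [487.2 -39.5  94.3] ring [487.5 -38.4] bb [  238   209   157   189 16245] ring-gp perp -0.1 jaw 1.2
shift cm [0.07 0.17] perp -0.1 jaw 1.8
```

apply_moves --fingers '[1,1,1,1,1,1,1]' --pt "0.1 0.2 0" --pt "0.1 0.2 0" --pt "0.1 0.2 -0.6" --pt "0.1 0.2 -1.4" --pt "0.1 0.2 -2.2" --pt "0.1 0.2 -2.8" --pt "0.1 0.2 -2.8" --yaw '[0,0,0,0,0,0,0]'

```text
clock: 24.7
position: [488.0, -39.5, 220.2]
ee_rot: [0.977, -0.212, -0.003, -0.005]
contact_force: [-0.5, 0.1, -0.5]
gripper_width: 56.8
```

apply_moves --fingers '[1,1,1,1,1]' --pt "0 0 -0.8" --pt "0 0 -1.5" --pt "0 0 -2.1" --pt "0 0 -2.2" --pt "0 0 -2.2" --yaw '[0,0,0,0,0]'

```text
clock: 25.2
position: [488.0, -39.5, 198.0]
ee_rot: [0.977, -0.212, -0.003, -0.005]
contact_force: [-1.3, -0.3, 0.0]
gripper_width: 56.3
```

apply_moves --fingers '[0.7,0.4,0,0,0,0]' --pt "0 0 0" --pt "0 0 0" --pt "0 0 0" --pt "0 0 0" --pt "0 0 0" --pt "0 0 0" --yaw '[0,0,0,0,0,0]'

```text
clock: 25.8
position: [488.0, -39.5, 198.0]
ee_rot: [0.977, -0.212, -0.003, -0.005]
contact_force: [0.2, -1.1, -0.2]
gripper_width: 85.6
```

apply_moves --fingers '[0,0,0,0,0,0]' --pt "-0.5 0.2 4" --pt "-1 0.5 8" --pt "-2 1 13" --pt "-3 1.5 17" --pt "-4.5 2 18" --pt "-4.5 2 18" --yaw '[0,0,0,0,0,0]'

```text
clock: 26.4
position: [441.8, -19.4, 380.4]
ee_rot: [0.977, -0.211, -0.001, -0.007]
contact_force: [-0.6, -0.4, -1.5]
gripper_width: 85.1
```

```bash
python3 -c "
from look import *
check('w16',(18,80,60),(33,255,255),34)
a,*_=grab('scene');b,*_=grab('side');cv2.imwrite('pics/scene16.png',a);cv2.imwrite('pics/side16.png',b)
c=cv2.imread('pics/w16.png')
cv2.imwrite('pics/v16.png',np.hstack([cv2.resize(c[60:260,180:460],(504,360)),cv2.resize(b[170:290,320:418],(294,360))]))
s=read_state();print(gp(s))"
```

```text
in holder [318. 142.] 2838 (486.9, -36.1, 58.3, 59.2, 22.4)
28 [(486.4, -35.8, 59.4, 60.3, 22.4)]
34 [(486.9, -36.1, 58.3, 59.2, 22.4)]
40 [(487.4, -36.4, 57.2, 58.0, 22.4)]
[442.02433181 -17.83667031 222.16446396]
```

View pics/v16.png

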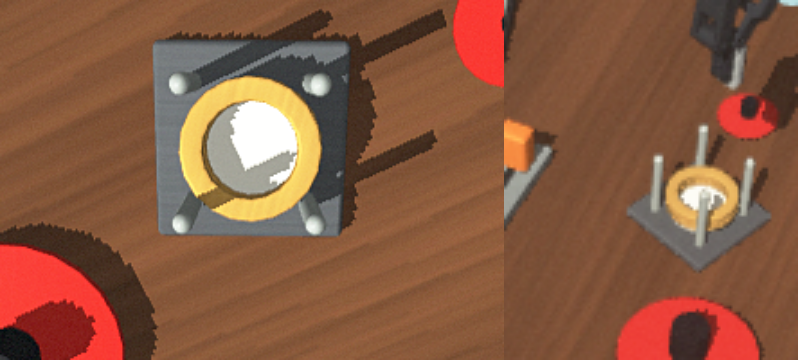

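The two spacers lie flat and concentric between the posts. Now the lens.

apply_moves --fingers '[0,0,0,0,0,0,0,0,0]' --pt "0.3 -5 0" --pt "0.7 -10 0" --pt "1 -15 0" --pt "1.3 -20 0" --pt "1.7 -25 0" --pt "2 -30 -1" --pt "2.1 -31.7 -2" --pt "2.1 -31.7 -2" --pt "2.1 -31.7 -2" --yaw '[0,0,0,0,0,0,0,0,0]'

```text
clock: 27.45
position: [463.9, -337.2, 355.1]
ee_rot: [0.977, -0.212, -0.006, -0.005]
contact_force: [0.7, -0.3, 0.6]
gripper_width: 85.3
```

```bash
python3 -c "
from look import *
c,K,W,s=look('w17',['lens','seat'])
h=cv2.cvtColor(c,cv2.COLOR_BGR2HSV);p=proj([504,-355,10],K,W).astype(int);print(p,h[p[1],p[0]],h[p[1]-15:p[1]+16:15,p[0]])
for b in blobs(c,hsvm(c,(0,0,170),(179,100,255)),300):print(b[1],ground(b[3],K,W,10))"
```

```text
pos [ 463.9 -337.2  355.1] gp [ 462.5 -335.1  200.1] w 85.3 jawdeg 65.5
lens [320. 140.] 4879 (506.5, -355.5, 59.1, 58.8, 20.0)
seat [319. 140.] 5016 (507.4, -355.5, 56.9, 57.0, 21.3)
[320 144] [ 90   2 254] [[ 90   2 254]
 [ 90   2 254]
 [ 90   2 254]]
[ 280   99   80   83 5124] (506.6, -355.5, 59.1, 58.8, 20.0)
```

apply_moves --fingers '[0,0,0,0,0,0,0,0,0,0]' --pt "2 -1 -4" --pt "4.4 -2 -8" --pt "4.4 -2 -12" --pt "4.4 -2 -15" --pt "4.4 -2 -17" --pt "4.4 -2 -18.2" --pt "4.4 -2 -18.6" --pt "4.4 -2 -18.6" --pt "4.4 -2 -18.6" --pt "4.4 -2 -18.6" --yaw '[0,0,0,0,0,0,0,0,0,0]'

```text
clock: 28.5
position: [508.5, -356.6, 171.5]
ee_rot: [0.977, -0.212, -0.004, -0.005]
contact_force: [-0.2, -0.1, -0.3]
gripper_width: 85.7
```

apply_moves --fingers '[0.3,0.6,1,1,1,1]' --pt "0 0 0.1" --pt "0 0 0.1" --pt "0 0 0.1" --pt "0 0 0.1" --pt "0 0 0.1" --pt "0 0 0.1" --yaw '[0,0,0,0,0,0]'

```text
clock: 29.1
position: [509.0, -356.9, 174.5]
ee_rot: [0.977, -0.211, -0.003, -0.005]
contact_force: [-0.8, 1.0, 6.7]
gripper_width: 56.4
```

```bash
python3 -c "
from meas import *
s=read_state();print(gp(s),s['position'])"
```

```text
[ 508.46885085 -355.33794518   19.46436509] [ 508.98583443 -356.88374385  174.45579464]
```

apply_moves --fingers '[1,1,1,1,1,1,1]' --pt "0 0 1" --pt "0 0 4" --pt "0 0 8" --pt "0 0 12" --pt "0 0 15" --pt "0 0 15" --pt "0 0 15" --yaw '[0,0,0,0,0,0,0]'

```text
clock: 29.8
position: [508.7, -356.7, 325.6]
ee_rot: [0.977, -0.212, -0.002, -0.005]
contact_force: [-0.4, -0.1, -1.1]
gripper_width: 56.4
```

apply_moves --fingers '[1,1,1,1,1,1,1,1,1,1]' --pt "-0.3 5 0" --pt "-0.6 10 0" --pt "-0.9 15 0" --pt "-1.2 20 0" --pt "-1.5 25 0" --pt "-1.8 30 0" --pt "-1.9 31.7 -2" --pt "-1.9 31.7 -5" --pt "-1.9 31.7 -7" --pt "-1.9 31.7 -7" --yaw '[0,0,0,0,0,0,0,0,0,0]'

```text
clock: 30.8
position: [487.9, -39.8, 251.9]
ee_rot: [0.977, -0.212, -0.006, -0.003]
contact_force: [-0.4, -0.3, -1.5]
gripper_width: 56.4
```

apply_moves --fingers '[1,1]' --pt "0 0 0" --pt "0 0 0" --yaw '[0,0]'

```text
clock: 31.0
position: [487.9, -40.0, 252.1]
ee_rot: [0.977, -0.212, -0.006, -0.003]
contact_force: [-0.1, -0.1, -0.4]
gripper_width: 56.3
```

```bash
python3 -c "
from hov import *
c,*_=hov('w18',(80,0,120),(130,100,255),10,19.5)"
```

```text
TCP [487.9 -40.  252.1] gp [486.2 -38.7  97.1] ring [485.7 -36.9] bb [  232   174   162   224 19773] ring-gp perp -1.2 jaw 1.4
shift cm [0.25 0.02] perp 2.2 jaw 1.3
```

View pics/w18.png

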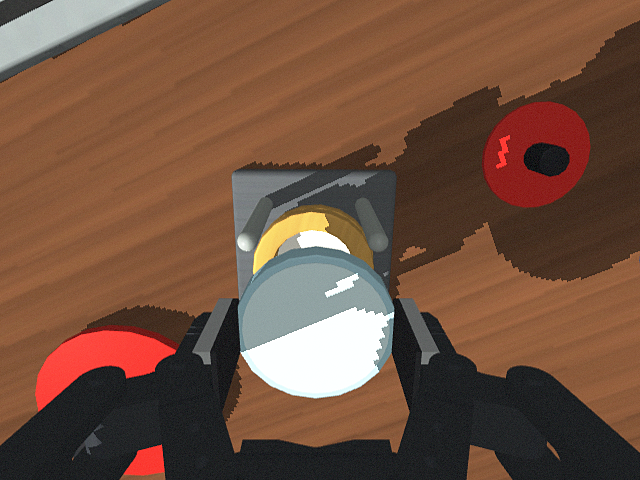

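The lens is held level, and the picture and the dead reckoning both ask for about (+2.5..3, 0) mm. Shifting and lowering.

apply_moves --fingers '[1,1,1,1,1,1,1,1]' --pt "0.3 0 0" --pt "0.3 0 0" --pt "0.3 0 0" --pt "0.3 0 -0.7" --pt "0.3 0 -1.5" --pt "0.3 0 -2.3" --pt "0.3 0 -2.5" --pt "0.3 0 -2.5" --yaw '[0,0,0,0,0,0,0,0]'

```text
clock: 31.85
position: [490.9, -40.0, 226.7]
ee_rot: [0.977, -0.212, -0.007, -0.003]
contact_force: [-0.0, -0.6, -1.3]
gripper_width: 56.6
```

apply_moves --fingers '[1,1,1,1]' --pt "0 0 -0.8" --pt "0 0 -1.5" --pt "0 0 -1.7" --pt "0 0 -1.7" --yaw '[0,0,0,0]'

```text
clock: 32.25
position: [490.8, -40.0, 209.2]
ee_rot: [0.977, -0.212, -0.007, -0.002]
contact_force: [-0.1, 0.4, -0.9]
gripper_width: 56.4
```

apply_moves --fingers '[1,0.7,0.4,0,0,0,0]' --pt "0 0 -0.1" --pt "0 0 -0.1" --pt "0 0 -0.1" --pt "0 0 -0.1" --pt "0 0 -0.1" --pt "0 0 -0.1" --pt "0 0 -0.1" --yaw '[0,0,0,0,0,0,0]'

```text
clock: 32.95
position: [490.8, -40.0, 208.2]
ee_rot: [0.977, -0.212, -0.007, -0.002]
contact_force: [-0.1, 0.7, -0.4]
gripper_width: 85.1
```

apply_moves --fingers '[0,0,0,0,0,0]' --pt "-0.5 0.2 4" --pt "-1 0.5 8" --pt "-2 1 12" --pt "-3 1.5 16" --pt "-4.5 2 17" --pt "-4.5 2 17" --yaw '[0,0,0,0,0,0]'

```text
clock: 33.55
position: [444.7, -19.8, 380.4]
ee_rot: [0.977, -0.211, -0.005, -0.004]
contact_force: [0.7, 0.4, -0.7]
gripper_width: 85.3
```

```bash
python3 -c "
from look import *
check('w19',(80,0,120),(130,100,255),44)
s=read_state();print(gp(s))"
```

```text
in holder [308. 138.] 6511 (492.6, -34.2, 67.8, 73.5, 65.3)
38 [(492.1, -33.9, 69.1, 75.0, 65.3)]
44 [(492.6, -34.2, 67.8, 73.5, 65.3)]
50 [(493.1, -34.5, 66.5, 72.1, 65.3)]
[443.53546262 -18.62178642 223.97445046]
```

```bash
python3 -c "
from look import *
c,K,W,s=grab('wrist')
for V in(185,215):
  m=hsvm(c,(0,0,V),(179,60,255));m[330:]=0
  for b in blobs(c,m,400):print(V,b[1],ground(b[3],K,W,44))
"
```

```text
185 [  19    0   85   44 1544] (636.7, 77.5, 50.2, 27.7, 86.8)
185 [ 274  101   83   84 5165] (488.1, -36.8, 58.9, 58.5, 22.6)
215 [ 275  101   82   84 5143] (488.3, -36.9, 58.9, 58.5, 25.9)
```

apply_moves --fingers '[0,0,0,0,0,0,0,0,0]' --pt "0 5 0" --pt "0 10 0" --pt "0 15 0" --pt "-0.1 20 0" --pt "-0.2 25 0" --pt "-0.3 29 -1" --pt "-0.4 29.2 -2" --pt "-0.4 29.2 -2" --pt "-0.4 29.2 -2" --yaw '[0,0,0,0,0,0,0,0,0]'

```text
clock: 34.55
position: [441.8, 271.4, 356.7]
ee_rot: [0.977, -0.212, -0.008, -0.001]
contact_force: [0.5, 0.9, 0.3]
gripper_width: 85.7
```

```bash
python3 -c "
from look import *
c,K,W,s=look('w20',['brass','ring'])"
```

```text
pos [441.8 271.4 356.7] gp [439.5 272.2 201.7] w 85.7 jawdeg 65.5
ring [317. 142.] 2467 (480.9, 252.9, 58.8, 58.2, 1.1)
```

The lens is flat and centred at (488.2,-36.8). Now the black ring.

apply_moves --fingers '[0,0,0,0,0,0,0,0,0,0]' --pt "2 -1 -4" --pt "4 -1.9 -8" --pt "4 -1.9 -12" --pt "4 -1.9 -15" --pt "4 -1.9 -17" --pt "4 -1.9 -18.3" --pt "4 -1.9 -18.8" --pt "4 -1.9 -18.8" --pt "4 -1.9 -18.8" --pt "4 -1.9 -18.8" --yaw '[0,0,0,0,0,0,0,0,0,0]'

```text
clock: 35.6
position: [482.2, 252.4, 170.7]
ee_rot: [0.977, -0.212, -0.007, -0.003]
contact_force: [-0.7, 0.6, -0.1]
gripper_width: 85.4
```

```bash
python3 -c "
from meas import *
s=read_state();print(gp(s),s['position'])"
```

```text
[480.40074159 253.68795199  15.70735562] [482.19909324 252.41338325 170.69168194]
```

apply_moves --fingers '[0,0.1,0.3,0.6,1,1,1,1]' --pt "0 0 -0.2" --pt "0 0 -0.2" --pt "0 0 -0.2" --pt "0 0 -0.2" --pt "0 0 -0.2" --pt "0 0 -0.1" --pt "0 0 -0.1" --pt "0 0 -0.1" --yaw '[0,0,0,0,0,0,0,0]'

```text
clock: 36.4
position: [482.2, 252.5, 170.1]
ee_rot: [0.977, -0.212, -0.006, -0.003]
contact_force: [-1.8, 0.2, 7.1]
gripper_width: 57.3
```

```bash
python3 -c "
from meas import *
s=read_state();print(gp(s),s['position'])"
```

```text
[480.47813725 253.81165105  15.07557966] [482.24348198 252.52379144 170.06017559]
```

apply_moves --fingers '[1,1,1,1,1,1,1]' --pt "0 0 1" --pt "0 0 4" --pt "0 0 8" --pt "0 0 12" --pt "0 0 15" --pt "0 0 15" --pt "0 0 15" --yaw '[0,0,0,0,0,0,0]'

```text
clock: 37.1
position: [482.0, 252.3, 320.8]
ee_rot: [0.977, -0.212, -0.006, -0.004]
contact_force: [-0.8, 0.4, -1.3]
gripper_width: 56.9
```

apply_moves --fingers '[1,1,1,1,1,1,1,1,1,1]' --pt "0.1 -5 0" --pt "0.2 -10 0" --pt "0.3 -15 0" --pt "0.4 -20 0" --pt "0.5 -25 0" --pt "0.7 -29.1 0" --pt "0.7 -29.1 -2" --pt "0.7 -29.1 -5" --pt "0.7 -29.1 -7" --pt "0.7 -29.1 -7" --yaw '[0,0,0,0,0,0,0,0,0,0]'

```text
clock: 38.1
position: [487.2, -39.3, 246.8]
ee_rot: [0.977, -0.213, -0.011, -0.002]
contact_force: [-0.1, -0.2, -0.8]
gripper_width: 57.2
```

apply_moves --fingers '[1,1]' --pt "0 0 0" --pt "0 0 0" --yaw '[0,0]'

```text
clock: 38.3
position: [487.2, -39.2, 246.9]
ee_rot: [0.977, -0.213, -0.011, -0.002]
contact_force: [-0.6, 0.1, -1.3]
gripper_width: 56.8
```

```bash
python3 -c "
from hov import *
c,K,W,s=grab('wrist');cv2.imwrite('pics/w21.png',c);print(gp(s),s['position'])
cv2.imwrite('pics/v21.png',cv2.resize(c[150:420,160:480],(640,540)))
np.savez('w21.npz',K=K,W=W)"
```

```text
[483.94736925 -37.99238043  91.92668581] [487.23155952 -39.2180496  246.88704148]
```

View pics/v21.png

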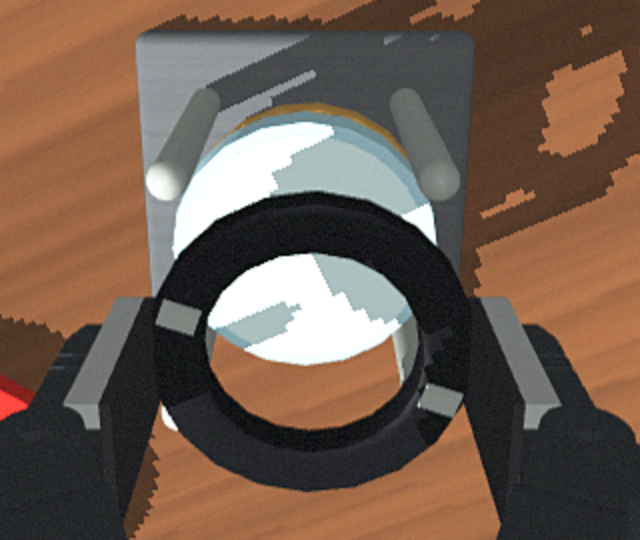

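```bash
python3 -c "
from look import *
d=np.load('w21.npz');K,W=d['K'],d['W']
f=lambda x,y:np.array([x/2+160,y/2+150])
a=[ray(f(*p),K,W,70)[:2] for p in((164,182),(440,182))];mid=(a[0]+a[1])/2
c=mid-25.5*np.array([.91,-.414]);print('posts',c,np.hypot(*(a[0]-a[1])))
# lower outer edge pts of top face
q=[f(*p) for p in((312,490),(250,478),(380,474),(200,445),(425,440))]
g=np.array([ray(p,K,W,84.8)[:2] for p in q]);r=arc(g,30);print('ring',r,'shift',c-r, np.array([488.2,-36.7])-r)"
```

```text
posts [487.86710848 -36.93928352] 51.4373879760337
ring [486.16027815 -37.65828203] shift [1.70683032 0.71899851] [2.03972185 0.95828203]
```

apply_moves --fingers '[1,1,1,1,1,1,1,1]' --pt "0.25 0.08 0" --pt "0.25 0.08 0" --pt "0.25 0.08 0" --pt "0.25 0.08 -0.7" --pt "0.25 0.08 -1.4" --pt "0.25 0.08 -2.1" --pt "0.25 0.08 -2.6" --pt "0.25 0.08 -2.6" --yaw '[0,0,0,0,0,0,0,0]'

```text
clock: 39.15
position: [489.6, -38.4, 220.2]
ee_rot: [0.977, -0.213, -0.012, -0.001]
contact_force: [-0.1, -0.7, -1.4]
gripper_width: 56.4
```

apply_moves --fingers '[1,1,1]' --pt "0 0 -0.4" --pt "0 0 -0.6" --pt "0 0 -0.6" --yaw '[0,0,0]'

```text
clock: 39.45
position: [489.6, -38.4, 214.3]
ee_rot: [0.977, -0.213, -0.012, -0.001]
contact_force: [-0.1, 0.2, 1.2]
gripper_width: 56.9
```

apply_moves --fingers '[0.7,0.4,0,0,0,0]' --pt "0 0 0" --pt "0 0 0" --pt "0 0 0" --pt "0 0 0" --pt "0 0 0" --pt "0 0 0" --yaw '[0,0,0,0,0,0]'

```text
clock: 40.05
position: [489.7, -38.4, 214.3]
ee_rot: [0.977, -0.213, -0.012, -0.001]
contact_force: [-0.3, -0.7, -0.9]
gripper_width: 85.1
```

apply_moves --fingers '[0,0,0,0,0,0]' --pt "-0.5 0.2 4" --pt "-1 0.5 8" --pt "-2 1 12" --pt "-3 1.5 16" --pt "-4.5 2 17" --pt "-4.5 2 17" --yaw '[0,0,0,0,0,0]'

```text
clock: 40.65
position: [443.5, -18.2, 386.6]
ee_rot: [0.977, -0.212, -0.009, -0.003]
contact_force: [0.8, 0.8, -1.2]
gripper_width: 85.4
```

```bash
python3 -c "
from look import *
c,K,W,s=grab('wrist');cv2.imwrite('pics/w22.png',c);print(gp(s))
m=hsvm(c,(0,0,0),(179,120,50));m[330:]=0
for b in blobs(c,m,300):print(b[1],ground(b[3],K,W,52))
a,KS,WS,_=grab('scene');b,KD,WD,_=grab('side');cv2.imwrite('pics/scene22.png',a);cv2.imwrite('pics/side22.png',b)
for n,i,k,w in(('scene',a,KS,WS),('side',b,KD,WD)):
  for nm,lo,hi,z in(('green',(45,100,40),(80,255,255),7),('orange',(8,170,140),(22,255,255),54),('red',(0,150,70),(6,255,255),13)):
    for x in blobs(i,hsvm(i,lo,hi),15):
      g=ray(x[2],k,w,z)
      if 300<g[0]<800 and abs(g[1])<400:print(n,nm,x[1],x[2].round(),g.round(1))
cv2.imwrite('pics/v22.png',np.vstack([np.hstack([c[60:260,180:460],cv2.resize(b[170:290,320:418],(230,200))]),cv2.resize(a[220:300,270:474],(510,200))]))
"
```

```text
[440.88072205 -16.76361968 231.65955458]
[ 275   96   83   84 2588] (487.0, -36.5, 57.7, 58.3, 0.8)
[603 120  37  30 796] (399.0, -237.3, 27.5, 20.2, 65.5)
[166 236  36  36 478] (450.7, 91.0, 26.7, 22.1, 16.3)
scene green [331 281   5   9  35] [333. 285.] [679.3  37.5   7. ]
scene orange [295 265  13  21 203] [301. 275.] [660.4 -29.6  54. ]
scene orange [352 300  10  17  65] [358. 308.] [787.2  41.3  54. ]
scene red [296 190  44  33 974] [317. 207.] [449.1 105.1  13. ]
scene red [148 223  34  26 570] [165. 237.] [ 393.5 -258.    13. ]
scene red [206 244  24  19 323] [218. 253.] [ 493.6 -163.2   13. ]
side green [299 235   6   6  26] [301. 238.] [680.6  35.6   7. ]
side orange [348 119  10  14 113] [352. 125.] [ 722.3 -395.8   54. ]
side orange [317 210  13  17 154] [323. 218.] [639.9  -8.3  54. ]
side orange [266 225  16  14 147] [273. 232.] [729.6  82.4  54. ]
side red [433 185  29  21 381] [447. 196.] [ 386.2 -251.5   13. ]
side red [391 201  21  16 226] [401. 209.] [ 484.  -155.6   13. ]
side red [ 357  269   48   41 1348] [381. 289.] [443.2 108.7  13. ]
```

View pics/v22.png

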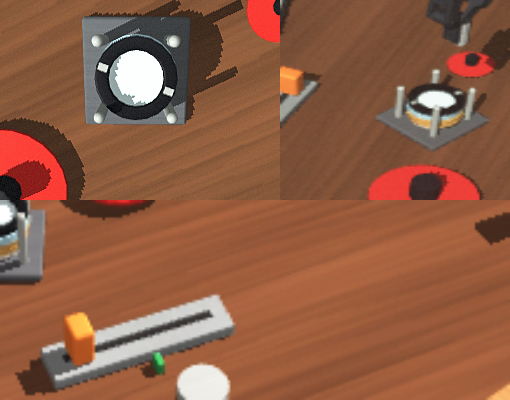

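The stack is complete: the ring is at (487.0,-36.5), flat at z=52, with the lens in its bore and brass beneath. Now the dimmer. I'll turn the jaws along the track (+22°) and look from above.

apply_moves --fingers '[0,0,0,0,0,0,0]' --pt "4 1 0" --pt "8 2.5 0" --pt "12 4 0" --pt "16 5 0" --pt "16 5 0" --pt "16 5 0" --pt "16 5 0" --yaw '[6,12,18,22,22,22,22]'

```text
clock: 41.5
position: [604.2, 31.1, 382.2]
ee_rot: [1.0, -0.023, -0.014, 0.002]
contact_force: [0.4, 1.2, -0.3]
gripper_width: 85.7
```

```bash
cat > dim.py <<'E'
from look import *
def dim(tag):
    c,K,W,s=look(tag,[])
    for nm,lo,hi,z,a in(('mark',(45,80,30),(80,255,255),14,40),('grip',(8,170,120),(22,255,255),54,300),('track',(0,0,150),(179,40,255),14,3000)):
        for b in blobs(c,hsvm(c,lo,hi),a):
            g=ground(b[3],K,W,z)
            if 590<g[0]<700: print(nm,b[1],g, ray(b[2],K,W,z).round(1))
    return c,K,W,s
E
python3 -c "
from dim import *
c,*_=dim('w23')"
```

```text
pos [604.2  31.1 382.2] gp [600.   30.7 227.2] w 85.7 jawdeg 87.4
mark [297  85   8  19 150] (680.0, 38.8, 5.4, 13.2, 86.9) [680.   38.8  14. ]
grip [ 368  117   34   43 1315] (648.2, -19.5, 23.5, 28.9, 87.4) [648.6 -19.6  54. ]
track [ 201  109  216   50 7018] (649.8, 33.9, 167.8, 38.0, 87.4) [651.8  49.9  14. ]
```

View pics/w23.png

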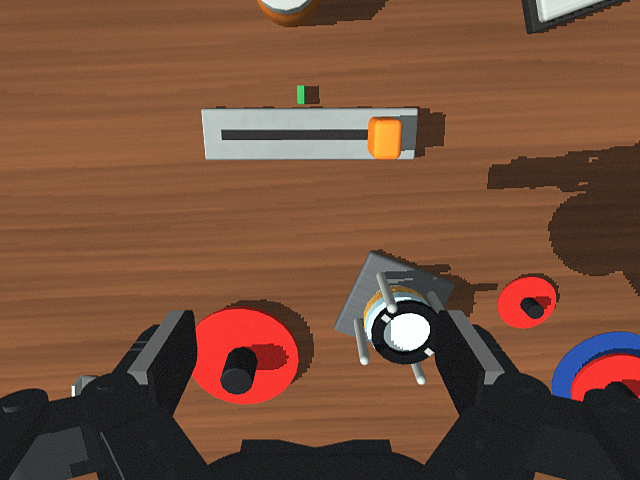

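The grip is at (384,138), the mark at (300,94) and the track centre at (649.8,33.9), direction 87.4°. The mark lies +6.3 mm along the track from its centre and the grip is about -55 mm. I'll grasp the block along the track.

apply_moves --fingers '[0,0,0,0,0,0,0,0,0]' --pt "2.5 -2.6 0" --pt "4.8 -5.3 0" --pt "4.8 -5.3 -5" --pt "4.8 -5.3 -10" --pt "4.8 -5.3 -14" --pt "4.8 -5.3 -17" --pt "4.8 -5.3 -18" --pt "4.8 -5.3 -18" --pt "4.8 -5.3 -18" --yaw '[0,0,0,0,0,0,0,0,0]'

```text
clock: 42.45
position: [652.5, -21.9, 205.1]
ee_rot: [1.0, -0.023, -0.011, 0.001]
contact_force: [-0.1, 0.0, 0.5]
gripper_width: 85.5
```

```bash
python3 -c "
from meas import *
s=read_state();print(gp(s),s['position'])"
```

```text
[649.04424988 -22.23047608  50.1406965 ] [652.54332898 -21.88665712 205.10081471]
```

apply_moves --fingers '[0.3,0.6,1,1,1,1,1]' --pt "0 0 0" --pt "0 0 0" --pt "0 0 0" --pt "0 0 0" --pt "0 0 0" --pt "0 0 0" --pt "0 0 0" --yaw '[0,0,0,0,0,0,0]'

```text
clock: 43.15
position: [652.6, -21.9, 205.7]
ee_rot: [1.0, -0.022, -0.011, 0.001]
contact_force: [-0.9, 1.0, 4.5]
gripper_width: 19.1
```

```bash
python3 -c "
from dim import *
s=read_state();print(gp(s),s['position'])"
```

```text
[649.1881948  -22.24844091  50.77073373] [652.62472583 -21.88328677 205.73220287]
```

apply_moves --fingers '[1,1,1,1,1,1,1,1,1]' --pt "0 0.8 0" --pt "0.1 1.8 0" --pt "0.1 2.8 0" --pt "0.2 3.8 0" --pt "0.2 4.8 0" --pt "0.3 5.6 0" --pt "0.3 6.1 0" --pt "0.3 6.1 0" --pt "0.3 6.1 0" --yaw '[0,0,0,0,0,0,0,0,0]'

```text
clock: 44.05
position: [655.4, 39.7, 205.7]
ee_rot: [1.0, -0.022, -0.011, 0.001]
contact_force: [-2.4, 1.0, 4.8]
gripper_width: 18.6
```

```bash
python3 -c "
from dim import *
s=read_state();print(gp(s))
dim('w24')"
```

```text
[651.93059644  39.44350573  50.7450328 ]
pos [655.4  39.7 205.7] gp [651.9  39.4  50.7] w 18.6 jawdeg 87.4
mark [309 208  15  40 560] (681.3, 38.6, 5.7, 16.7, 87.8) [681.5  38.4  14. ]
grip [ 288  273   56  112 5772] (658.1, 39.9, 18.5, 42.3, 87.4) [658.9  39.9  54. ]
track [  131   255   235    82 10159] (651.3, 68.5, 97.8, 38.8, 87.4) [656.1  83.7  14. ]
```

Close view: mark mid-column 316, grip 315.7, and along the track they agree to 0.3 mm. Release and rise.

apply_moves --fingers '[0.8,0.5,0.2,0,0,0]' --pt "0 0 0" --pt "0 0 0" --pt "0 0 0" --pt "0 0 0" --pt "0 0 0" --pt "0 0 0" --yaw '[0,0,0,0,0,0]'

```text
clock: 44.7
position: [655.5, 39.4, 205.6]
ee_rot: [1.0, -0.023, -0.011, 0.001]
contact_force: [-0.3, 0.5, -1.4]
gripper_width: 85.1
```

apply_moves --fingers '[0,0,0,0,0,0,0]' --pt "0 0 3" --pt "0 0 8" --pt "-1 0 13" --pt "-3 0 17" --pt "-4.5 0 18" --pt "-4.5 0 18" --pt "-4.5 0 18" --yaw '[0,0,0,0,0,0,0]'

```text
clock: 45.4
position: [610.3, 39.3, 385.4]
ee_rot: [1.0, -0.023, -0.011, 0.001]
contact_force: [0.0, -0.9, -1.0]
gripper_width: 85.0
```

```bash
python3 -c "
from dim import *
dim('w25')
a,K,W,_=grab('scene');b,K2,W2,_=grab('side');cv2.imwrite('pics/scene25.png',a);cv2.imwrite('pics/side25.png',b)
cv2.imwrite('pics/v25.png',np.hstack([cv2.resize(a[170:330,120:450],(500,242)),cv2.resize(b[130:400,270:500],(206,242))]))
s0=cv2.imread('pics/scene0.png')
for n,lo,hi in(('brass',(18,90,90),(33,255,255)),('red',(0,200,90),(4,255,255))):pass
d=cv2.absdiff(a,s0).max(2)>60
print([(x[1]) for x in blobs(a,d,40)])"
```

```text
pos [610.3  39.3 385.4] gp [606.8  39.1 230.5] w 85.0 jawdeg 87.4
mark [309  95   8  19 144] (680.1, 38.7, 5.5, 13.5, 87.5) [679.8  38.7  14. ]
grip [ 298  127   28   42 1093] (651.2, 40.5, 19.3, 29.0, 87.9) [651.3  40.2  54. ]
track [ 215  118  212   50 6495] (649.9, 33.8, 168.2, 38.9, 87.4) [650.5  36.5  14. ]
[array([ 297,    0,  189,  153, 9115], dtype=int32), array([ 183,   16,   90,   90, 3562], dtype=int32), array([298,  23,  50,  21, 589], dtype=int32), array([    0,    60,   259,   305, 21081], dtype=int32), array([ 151,  104,  238,   95, 4807], dtype=int32), array([342, 139,  14,  10,  62], dtype=int32), array([404, 186,  27,  19, 230], dtype=int32), array([362, 192,  27,  20, 309], dtype=int32), array([250, 204,  35,  39, 922], dtype=int32), array([381, 221,  28,  21, 278], dtype=int32), array([144, 223,  39,  30, 867], dtype=int32), array([226, 238,  28,  24, 266], dtype=int32), array([288, 257,  47,  33, 609], dtype=int32), array([276, 287,  10,  11,  67], dtype=int32)]
```

View pics/v25.png

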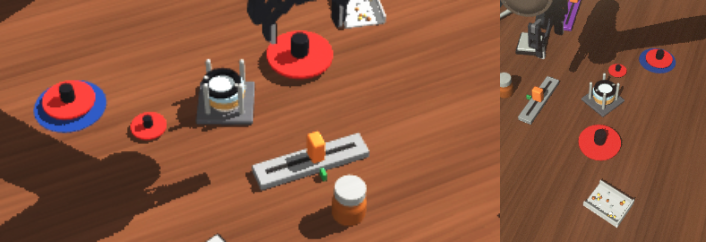

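Everything is in place: grip and mark agree within about 0.5 mm, the stack is complete, the cap is on the pad, and the bystanders are unchanged. Handing in.

```bash
python3 -c "
from bench import *
print(job_done())"
```

```text
the job is handed in; nothing more can be done
None
```

The job is handed in, about 45 s into the 210 s allowed. The middle-sized cap is on the pad and the stack is built in the order asked. Only after that did I slide the dimmer to the green mark.

**What my last checks showed**
- **Cap:** it stands upright on the pad, its centre about 2 mm from the pad's.
- **Stack:** only two spacers were out on the bench. Both spacers, the lens and the ring each measured flat and within about 2 mm of the holder's axis.
- **Dimmer:** the grip was level with the mark to about 0.5 mm after I let go.
- **Bystanders:** comparing the scene camera before and after, the only changes were at things I moved, plus the arm and its shadow.

**What went less smoothly**
- **Missed grasp:** my first try at the second spacer was too high. The fingers closed over it and pushed it about 1 cm aside, so I measured it again and picked it up cleanly.
- **Hard set-down:** setting the cap down briefly pushed the wrist force to 62 N, under the 120 N limit. I backed off before releasing it.
- **Camera offset:** the wrist camera read about 1.2 mm to one side along the jaws, so I corrected for that when placing.

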